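# Set up the modelling bench and start its timer

## Task

Set up this dental modelling bench: make the tall jar and the squat jar change places, so that each stands upright on the white round mark where the other stood at the start, and move every instrument from the sloping rest into the white holder, one to a well, handle end down and all the way to the bottom. When all that is done, wind the timer's key clockwise, bit by bit, all the way to its stop; leave the plaster cast, the amber flask and the glass dish alone.

Things in the scene. Friction and masses are not known exactly. Their poses are not given: they have to be found in the camera images.
- jar_tall: Tall slim white jar with a grey lid, 48 mm in diameter, 76 mm high, closed (the lid does not come off), 120 to 210 g. Origin at the centre of its underside, z up. Starts on one of the two round marks.
- jar_squat: Low broad white jar with a grey lid, 62 mm in diameter, 52 mm high, closed, 150 to 260 g. Origin at the centre of its underside, z up. Starts on the other round mark.
- place_left (a point): Centre of the left (+y) one of two white round marks, 72 mm in diameter, 150 mm apart on a flat dark rubber mat (120 x 270 mm, its top level with the table, z = 0). A jar may start on either.
- place_right (a point): Centre of the right (-y) round mark on the mat, at table height.
- rest: Fixed aluminium rest, 110 x 210 mm. Origin under its centre, front (-x) towards the robot. Four 14 mm grooves at y = -75, -25, 25, 75 mm hold instruments leaning 20 degrees from vertical to +x, feet on a ledge at x = -20, z = 24 mm. Its sloping plate and white ribs reach 80 mm along the instruments from the foot; beyond that the handle stands free to be gripped from above.
- instrument0: Steel modelling instrument: round handle 11 mm thick, 130 mm long, then a thin neck and small blade, 150 mm in all, 45 g, balanced 70 mm from the foot. Origin at the centre of the handle's plain end (the foot), z towards the blade. Starts in a groove of the rest, z tilted 20 degrees from vertical towards the rest's +x (away from the robot). None if absent (2 to 4 are present, in any grooves).
- instrument1: Steel modelling instrument: round handle 11 mm thick, 130 mm long, then a thin neck and small blade, 150 mm in all, 45 g, balanced 70 mm from the foot. Origin at the centre of the handle's plain end (the foot), z towards the blade. Starts in a groove of the rest, z tilted 20 degrees from vertical towards the rest's +x (away from the robot). None if absent (2 to 4 are present, in any grooves).
- instrument2: Steel modelling instrument: round handle 11 mm thick, 130 mm long, then a thin neck and small blade, 150 mm in all, 45 g, balanced 70 mm from the foot. Origin at the centre of the handle's plain end (the foot), z towards the blade. Starts in a groove of the rest, z tilted 20 degrees from vertical towards the rest's +x (away from the robot). None if absent (2 to 4 are present, in any grooves).
- instrument3: Steel modelling instrument: round handle 11 mm thick, 130 mm long, then a thin neck and small blade, 150 mm in all, 45 g, balanced 70 mm from the foot. Origin at the centre of the handle's plain end (the foot), z towards the blade. Starts in a groove of the rest, z tilted 20 degrees from vertical towards the rest's +x (away from the robot). None if absent (2 to 4 are present, in any grooves).
- holder: Fixed white block, 46 (x) x 205 (y) x 65 mm high, with four square wells in a row along its y. Origin at the centre of its underside. The wells are 17 mm wide and 55 mm deep (their floor is 10 mm above the underside), all empty at the start; only one instrument fits in a well.
- holder_hole0 (a point): Centre of the mouth of a well of the holder, at its top face, y = 75 mm in the holder's frame.
- holder_hole1 (a point): Centre of the mouth of a well of the holder, at its top face, y = 25 mm in the holder's frame.
- holder_hole2 (a point): Centre of the mouth of a well of the holder, at its top face, y = -25 mm in the holder's frame.
- holder_hole3 (a point): Centre of the mouth of a well of the holder, at its top face, y = -75 mm in the holder's frame.
- timer_key (a joint): Winding angle of the key on top of the fixed round grey timer (76 mm in diameter, 42 mm high, paper dial). Rad, grows clockwise seen from above, from 0 to the stop at 3.6; starts between 0.1 and 0.6. It winds a weak spring and stays where it is left; turning takes about 0.1 N m.
- key_grip (a point): Point on the vertical axis of the key, at the middle of its upright flat wing, 72 mm above the table. The wing is 40 mm long along this frame's x (it turns with the key), 9 mm thick along y, 34 mm high (17 mm above and below this point). Wind it by gripping the wing across its thickness and turning, letting go and gripping anew.
- cast: Bystander: loose plaster cast of a jaw, 75 x 65 x 33 mm, origin at the centre of its underside.
- flask: Bystander: loose amber flask, 52 mm in diameter, 105 mm high, origin at the centre of its underside.
- dish: Bystander: loose small glass dish, 56 mm in diameter, 26 mm high, origin at the centre of its underside.
Mind the look-alikes: they are no part of the job. What is shaped like the jar_tall but yellow is not meant. There is more than one size of the holder; the job needs the smaller.

How it is judged:
By the outcome, as a careful person would: the job done as asked, in the order asked, and still so for the second after the job is handed in, with the robot touching nothing.
Of instrument0, instrument1, instrument2, instrument3 only 2 to 4 are there at a start; the rules pass over those that are not, and their reading is None.
At some moment in a run one of jar_squat may be knocked a few centimetres aside while the robot is not near it.
It also fails if it takes over 210 s, if anything falls off the work surface, if the arm or the gripper's body presses on something with over 40 N, if the wrist force passes 120 N, or if a joint passes its speed limit or range.

## Robot

A 7-joint arm with a two-finger parallel gripper is mounted at the origin on the work surface. World frame = base frame: x ahead of the robot, y to its left, z up, the work surface at z = 0. Lengths are in mm, angles in rad, forces in N, time in s.
With the tool pointing down it reaches from about 350 to 900 mm from the base axis. Payload 19.9 kg.
Tool frame: the origin (TCP) lies midway between the tips of the shut fingers; the grasp point (between the pads) lies 19 mm behind it (manip.pinch_z is the z of the grasp point in the tool frame, in mm); z points along the fingers, y is the direction in which the jaws open and shut (so a half turn about z gives the same grasp; the last joint's range is limited). The gripper opens to 94 mm and grips with 3 to 60 N. Pads are 16 mm wide; open, the fingers measure 119 mm over their backs; the gripper's body (75 mm by 177 mm) begins 78 mm behind the grasp point.
Start: joints at [1.087, 0.417, -0.01, 1.614, 0.005, 1.111, -0.053], TCP at [267.785, -564.703, 205.425] pointing down, gripper open.
Joint ranges: [-2.81, 2.81], [-0.39, 2.02], [-1.27, 1.25], [0.06, 2.57], [-1.19, 4.33], [0.19, 2], [-2.82, 2.82]. Speed limits (rad/s): [1.89, 1.89, 2.39, 2.39, 3.01, 3.01, 3.01].

## Interface

Orientations are given as a rotation vector (axis times angle).
In Python, from rig import monitor, eyes, ticket, manip gives the robot as it stands. The module is installed in compiled form; this text tells all that it offers.
- The arm moves only by the tool play_rows, never from a script. Its argument "series" is text: rows parted by semicolons, each of 7 numbers parted by spaces: the shift along the tool's x, y, z in m, then the turn, a rotation vector about the tool's x, y, z in degrees, then the opening, from 0 (shut) to 1 (fully open). A call has 1 to 12 rows; each row shifts and turns the commanded pose from where the row before left it, along the tool's axes as they then stand; what a row does not reach is not made up. A row lasts 1/8 s, in which the tool goes at most 62.5 mm and 10.7 degrees, less where a joint would pass 70% of its speed; a pose out of reach is approached as far as the arm can. A call is refused whole if a number of a shift passes 0.0625 or a number of a turn 10.7, either way. A call with a gripper value outside its range is refused whole. The fingers move at their own pace and stop on an object; the grip force is fixed at half the most. Time passes only in rows, so rows that do not move let the fingers close. It gives the time, the measured TCP pose, the force and the opening at its end, in the units of the state.
- monitor.state(): the state, without advancing time (a new reading comes with each control period).
- eyes.camera(name): name is "side" or "top" or "wrist"; returns a dict with "img" (480x640x3 uint8, red, green, blue), "camera_matrix" (3x3 intrinsics, pixels), "extrinsics" (4x4, takes a point from world to camera coordinates). Camera axes: x right, y down, z forward; pixel columns grow to the right and rows downward; lengths in mm; the calibration is good to about 2 mm. The wrist camera is an equidistant fisheye: a pixel r from the principal point sees the ray r / f radians off the axis. A picture is of the moment at which its call begins. There is no depth.
- ticket.sign_off(): hands the job in, once; it reports no verdict.
The state is a dict: "clock": time; "q": joint angles; "qvel": joint speeds; "joint_torque": joint torques, N m; "ee_pos": TCP position; "tcp_rot": TCP orientation; "ft_force": force on the tool from outside, world axes, zero at the start; "wrist_torque": the same for the moment, N m; "finger_gap": opening from 0.0 (shut) to 1.0 (fully open).
Only numpy, scipy, OpenCV 4.12 (cv2) and the standard library are available. Lean on these libraries where they do the work, as an engineer would, in place of code of your own. Each camera call takes 0.05 s, during which the arm holds its last target.

## Working session

There is one attempt and no reset: what is moved stays moved. The work goes in short steps, Python scripts to look and compute and a tool call to move; the robot and the scene stay as the last step left them, time stands still between calls to the robot, and variables do not carry over. Pictures are saved under pics/ and viewed, and the job is handed in when it is done.

Besides the shell and the picture viewer there is one more tool, called as name(argument=value, ...) on one line, values as JSON. play_rows: Moves the arm, as the interface text tells. Its arguments: {"type":"object","properties":{"series":{"type":"string"}},"required":["series"]}

```bash
mkdir -p pics; ls; python3 - <<'E'
from rig import monitor, eyes, ticket, manip
import cv2
print(monitor.state()); print(manip.pinch_z)
for n in ["side","top","wrist"]:
    c=eyes.camera(n); cv2.imwrite(f"pics/{n}0.png",c["img"][:,:,::-1]); print(n,c["camera_matrix"].round(1).tolist(),c["extrinsics"].round(3).tolist())
E
```

```text
pics
{'clock': 0.0, 'q': array([ 1.08654279,  0.41794107, -0.01030098,  1.61420523,  0.0047118 ,
        1.11070475, -0.05300341]), 'qvel': array([-3.05802485e-04, -1.57959456e-04, -9.26425365e-04,  2.48812052e-04,
       -1.36364649e-05, -1.44852035e-03, -6.84337281e-04]), 'joint_torque': array([-2.09882501e-04, -8.51261616e+01,  6.38938006e-01, -4.25989795e+01,
       -4.87785623e-02,  1.85186032e-02,  1.20643526e-04]), 'ee_pos': array([ 267.58175077, -564.38491203,  204.83278867]), 'tcp_rot': array([-3.06377346e+00, -6.89563103e-01,  5.83128145e-04]), 'ft_force': array([ 0.54521161, -0.27489386, -0.5827366 ]), 'wrist_torque': array([ 0.01907623, -0.04141685, -0.05247661]), 'finger_gap': 0.9993664951263417}
-18.8
side [[601.1, 0.0, 318.7], [0.0, 601.1, 235.9], [0.0, 0.0, 1.0]] [[-0.756, -0.655, 0.001, 403.692], [-0.428, 0.493, -0.758, 282.788], [0.495, -0.573, -0.653, 897.323], [0.0, 0.0, 0.0, 1.0]]
top [[463.3, 0.0, 318.1], [0.0, 463.3, 244.4], [0.0, 0.0, 1.0]] [[-0.004, -1.0, 0.014, -9.907], [-0.985, 0.002, -0.171, 535.846], [0.171, -0.015, -0.985, 952.815], [0.0, 0.0, 0.0, 1.0]]
wrist [[371.6, 0.0, 316.4], [0.0, 371.6, 246.6], [0.0, 0.0, 1.0]] [[0.429, -0.903, -0.001, -625.686], [-0.876, -0.416, 0.245, -25.624], [-0.222, -0.104, -0.97, 390.391], [0.0, 0.0, 0.0, 1.0]]
```

View pics/top0.png

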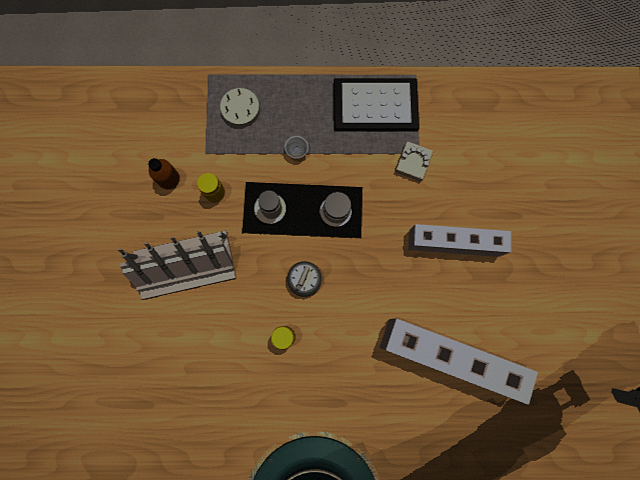

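View pics/side0.png

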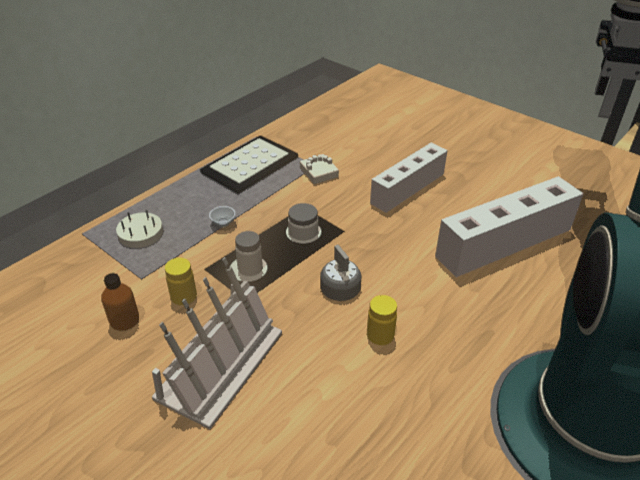

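View pics/wrist0.png

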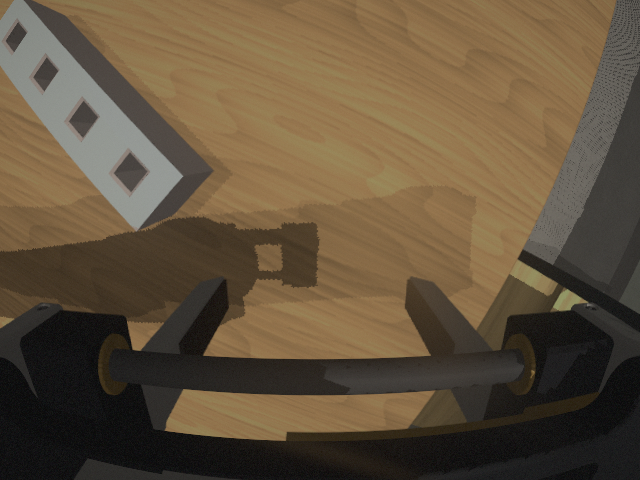

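The top view shows:
- **Jars:** the tall jar is on the left mark at (269,203) and the squat jar is on the right mark at (337,206). There are yellow look-alikes at (208,185) and (282,338).
- **Rest:** it is at (180,265), with four instruments in it.
- **Timer:** (304,279).
- **Holders:** one at (462,240) and a larger one at (462,360).
- **Leave alone:** flask (163,172), dish (296,148) and cast (414,160).

Next I'll measure all of these.

```bash
cat > h.py <<'E'
import numpy as np, cv2
from scipy.spatial.transform import Rotation as R
def ray(c,u,v):
    K=c["camera_matrix"];E=c["extrinsics"]
    d=np.array([(u-K[0,2])/K[0,0],(v-K[1,2])/K[1,1],1.])
    Rm=E[:3,:3];o=-Rm.T@E[:3,3];return o,Rm.T@d
def onz(c,u,v,z):
    o,d=ray(c,u,v);return o+d*(z-o[2])/d[2]
def proj(c,p):
    E=c["extrinsics"];K=c["camera_matrix"];q=E[:3,:3]@np.asarray(p,float)+E[:3,3]
    return (K@(q/q[2]))[:2]
def wray(c,u,v):
    K=c["camera_matrix"];E=c["extrinsics"];x,y=u-K[0,2],v-K[1,2];r=np.hypot(x,y)+1e-9;t=r/K[0,0]
    d=np.array([np.sin(t)*x/r,np.sin(t)*y/r,np.cos(t)]);Rm=E[:3,:3];return -Rm.T@E[:3,3],Rm.T@d
def wonz(c,u,v,z):
    o,d=wray(c,u,v);return o+d*(z-o[2])/d[2]
def wproj(c,p):
    E=c["extrinsics"];K=c["camera_matrix"];q=E[:3,:3]@np.asarray(p,float)+E[:3,3]
    rr=np.hypot(q[0],q[1]);t=np.arctan2(rr,q[2]);return np.array([K[0,2]+K[0,0]*t*q[0]/rr,K[1,2]+K[0,0]*t*q[1]/rr])
def tri(c1,p1,c2,p2):
    o1,d1=ray(c1,*p1);o2,d2=ray(c2,*p2)
    A=np.stack([d1,-d2],1);s=np.linalg.lstsq(A,o2-o1,rcond=None)[0]
    a=o1+d1*s[0];b=o2+d2*s[1];return (a+b)/2,np.linalg.norm(a-b)
E
python3 - <<'E'
from rig import eyes
import cv2,pickle
for n in ["side","top"]:
    c=eyes.camera(n); pickle.dump(c,open(n+"0.pkl","wb"))
t=cv2.imread("pics/top0.png")
def crop(im,x0,x1,y0,y1,s,f): cv2.imwrite("pics/"+f,cv2.resize(im[y0:y1,x0:x1],None,fx=s,fy=s,interpolation=cv2.INTER_CUBIC))
crop(t,380,540,210,330,5,"c_hold.png");crop(t,110,260,220,310,5,"c_rest.png");crop(t,235,370,170,300,4.5,"c_mid.png")
E
```

```text
(no output)
```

View pics/c_hold.png

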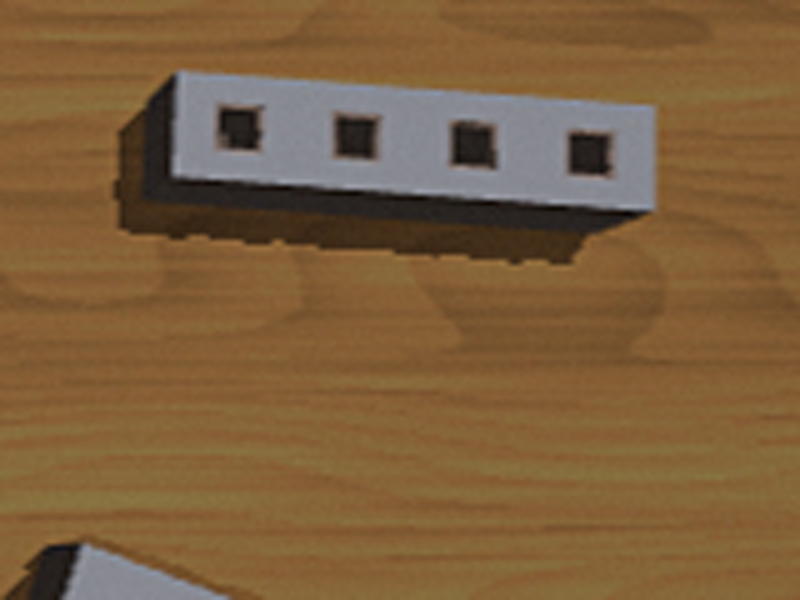

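View pics/c_rest.png

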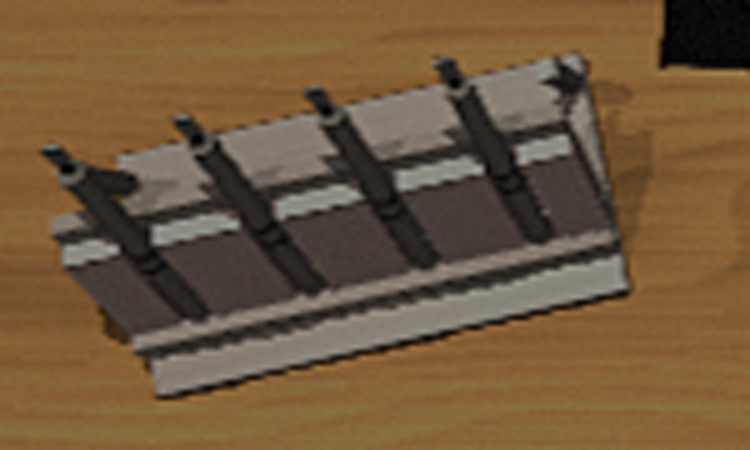

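View pics/c_mid.png

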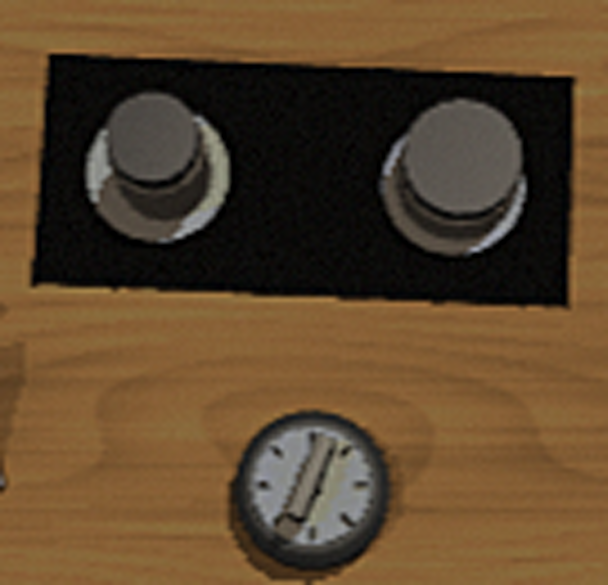

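```bash
python3 - <<'E'
import pickle; from h import *
T=pickle.load(open("top0.pkl","rb"));S=pickle.load(open("side0.pkl","rb"))
np.set_printoptions(precision=1,suppress=True)
def cv(pts,x0,y0,s,z): return np.array([onz(T,(u+.5)/s-.5+x0,(v+.5)/s-.5+y0,z) for u,v in pts])
hc=cv([(180,70),(655,105),(655,212),(172,178)],380,210,5,65);print("holder",hc,[np.linalg.norm(hc[i]-hc[i-1]) for i in range(4)],hc.mean(0))
w=cv([(240,129),(357,137),(473,145),(591,154)],380,210,5,65);print(w,np.diff(w,axis=0))
big=np.array([onz(T,u,v,z) for z in(65,) for u,v in [(397,319),(537,373),(531,403),(387,346)]]);print("big",[np.linalg.norm(big[i]-big[i-1]) for i in range(4)])
m=cv([(48,55),(574,77),(569,306),(32,284)],235,170,4.5,0);print("mat",m,[np.linalg.norm(m[i]-m[i-1]) for i in range(4)],m.mean(0))
mk=cv([(158,166),(454,182)],235,170,4.5,0);print("marks",mk,np.linalg.norm(mk[0]-mk[1]))
print("tall lid",cv([(155,137)],235,170,4.5,76),"squat",cv([(463,156)],235,170,4.5,52))
print("timer",cv([(312,492)],235,170,4.5,42),"wing ends top z89",cv([(325,440),(288,527)],235,170,4.5,80))
# rest base corners front (z~0..), 
b=cv([(153,397),(628,292)],110,220,5,0);print("rest front",b,b[0]-b[1],np.linalg.norm(b[0]-b[1]))
f=cv([(68,172),(205,143),(325,117),(460,90)],110,220,5,24+130*np.cos(np.radians(20)));print("handle tops",f,np.diff(f,axis=0))
ft=cv([(195,310),(312,283),(428,258),(543,234)],110,220,5,28);print("feet",ft)
E
```

```text
holder [[ 577.3 -220.1   65. ]
 [ 561.7 -423.3   65. ]
 [ 515.3 -419.8   65. ]
 [ 530.4 -214.8   65. ]] [np.float64(47.149928839559024), np.float64(203.798826985408), np.float64(46.448353158925286), np.float64(205.54082325531311)] [ 546.2 -319.5   65. ]
[[ 551.5 -244.7   65. ]
 [ 548.  -294.6   65. ]
 [ 544.4 -344.    65. ]
 [ 540.4 -394.3   65. ]] [[ -3.6 -49.9   0. ]
 [ -3.6 -49.4   0. ]
 [ -4.  -50.3   0. ]]
big [np.float64(58.73440797881399), np.float64(301.9381349240868), np.float64(60.72709408363816), np.float64(308.1766862691231)]
mat [[ 690.6  154.9    0. ]
 [ 678.9 -114.8    0. ]
 [ 559.2 -109.8    0. ]
 [ 571.   160.3    0. ]] [np.float64(119.76348161575376), np.float64(270.02065911014546), np.float64(119.7415745368096), np.float64(270.36787513208776)] [624.9  22.6   0. ]
marks [[632.   97.9   0. ]
 [623.5 -52.6   0. ]] 150.65897068762217
tall lid [[626.4  92.4  76. ]] squat [[623.4 -54.3  52. ]]
timer [[461.7  18.8  42. ]] wing ends top z89 [[481.8  12.3  80. ]
 [442.   29.1  80. ]]
rest front [[422.7 379.7   0. ]
 [468.3 172.3   0. ]] [-45.7 207.4   0. ] 212.32600158375783
handle tops [[500.5 363.9 146.2]
 [511.7 312.2 146.2]
 [521.8 266.7 146.2]
 [532.3 215.2 146.2]] [[ 11.2 -51.7   0. ]
 [ 10.1 -45.5   0. ]
 [ 10.5 -51.5   0. ]]
feet [[458.3 353.7  28. ]
 [469.9 304.1  28. ]
 [480.6 254.6  28. ]
 [490.9 205.2  28. ]]
```

The sizes match. The holder at (462,240) measures 205×47 mm, so it is the smaller one and the one meant. The other measures about 305×60 mm. The marks are 150 mm apart, and the white tall jar sits on the left mark, so it isn't one of the yellow ones. Next I'll write a planner that prints move rows.

```bash
cat > plan.py <<'E'
import sys; from h import *
from rig import monitor
def Rt(psi,tilt=0,az=0):
    # tool y at world angle psi, z down; then tilt: rotate about horizontal axis so tool -z leans by tilt toward azimuth az
    c,s=np.cos(np.radians(psi)),np.sin(np.radians(psi))
    M=np.array([[-s,c,0],[c,s,0],[0,0,-1.]]).T.copy()
    M=np.stack([[-s,c,0],[c,s,0],[0,0,-1.]],1)
    a=np.radians(az); ax=np.array([-np.sin(a),np.cos(a),0])
    return R.from_rotvec(ax*np.radians(tilt)).as_matrix()@M
def plan(targets,step=50,dang=10):
    """targets: list of (pos,Rmat,grip[,step])"""
    s=monitor.state();p=s["ee_pos"].copy();M=R.from_rotvec(s["tcp_rot"]).as_matrix()
    out=[]
    for t in targets:
        P,Mt,g=np.array(t[0],float),t[1],t[2];st=t[3] if len(t)>3 else step
        rv=R.from_matrix(M.T@Mt).as_rotvec();a=np.degrees(np.linalg.norm(rv))
        n=max(1,int(np.ceil(max(np.linalg.norm(P-p)/st,a/dang))))
        for i in range(n):
            rem=R.from_matrix(M.T@Mt).as_rotvec()/(n-i)
            d=np.round(M.T@((P-p)/(n-i)),1); w=np.round(np.degrees(rem),1)+0.0
            out.append("%g %g %g %g %g %g %g"%(*(np.round(d/1000,4)+0.),*w,g))
            p=p+M@d; M=M@R.from_rotvec(np.radians(w)).as_matrix()
    for i in range(0,len(out),12): print("; ".join(out[i:i+12])); print()
def st():
    s=monitor.state();M=R.from_rotvec(s["tcp_rot"]).as_matrix()
    print("t%.2f"%s["clock"],"p",s["ee_pos"].round(1),"psi %.1f"%np.degrees(np.arctan2(M[1,1],M[0,1])),"z",M[:,2].round(3),"q",s["q"].round(2),"F",s["ft_force"].round(1),"gap %.3f"%s["finger_gap"])
E
python3 - <<'E'
from plan import *
st(); plan([((267,-564,260),Rt(-64.6),1),((560,95,260),Rt(0),1)],56)
E
```

```text
t0.25 p [ 267.7 -564.6  205.2] psi -64.6 z [-0.  0. -1.] q [ 1.09  0.42 -0.01  1.61  0.    1.11 -0.05] F [0.  0.5 0.6] gap 1.002
-0.0004 -0.0009 -0.0548 0 0 0 1; 0.0421 -0.0361 0 0 0 -5 1; 0.0451 -0.0323 0 0 0 -5 1; 0.0477 -0.0283 0 0 0 -5 1; 0.05 -0.024 0 0 0 -5 1; 0.0519 -0.0196 0 0 0 -5 1; 0.0534 -0.015 0 0 0 -5 1; 0.0545 -0.0103 0 0 0 -4.9 1; 0.0552 -0.0056 0 0 0 -5 1; 0.0555 -0.0007 0 0 0 -4.9 1; 0.0553 0.004 0 0 0 -5 1; 0.0548 0.0088 0.0001 0 0 -4.9 1

0.0538 0.0135 0 0 0 -5 1; 0.0525 0.0181 0.0001 0 0 -4.9 1
```

play_rows(series="0 0 -0.055 0 0 0 1; 0.042 -0.036 0 0 0 -5 1; 0.045 -0.032 0 0 0 -5 1; 0.048 -0.028 0 0 0 -5 1; 0.05 -0.024 0 0 0 -5 1; 0.052 -0.020 0 0 0 -5 1; 0.053 -0.015 0 0 0 -5 1; 0.0545 -0.01 0 0 0 -5 1; 0.055 -0.0055 0 0 0 -5 1; 0.055 0 0 0 0 -5 1; 0.055 0.004 0 0 0 -5 1; 0.055 0.009 0 0 0 -5 1")

```text
clock: 1.75
ee_pos: [516.4, -7.1, 260.6]
tcp_rot: [2.397, 2.03, 0.0]
ft_force: [1.2, -1.6, 1.1]
finger_gap: 1.004
```

play_rows(series="0.054 0.0135 0 0 0 -5 1; 0.0525 0.018 0 0 0 -4.6 1; 0 0 0 0 0 0 1")

```text
clock: 2.12
ee_pos: [560.7, 97.4, 260.1]
tcp_rot: [-2.213, -2.227, -0.002]
ft_force: [-0.2, -1.0, -0.3]
finger_gap: 0.999
```

```bash
cat > snap.py <<'E'
import sys,pickle,cv2
from rig import eyes
from plan import *
n,f=sys.argv[1],sys.argv[2]
c=eyes.camera(n);pickle.dump(c,open(f+".pkl","wb"));cv2.imwrite(f"pics/{f}.png",c["img"][:,:,::-1]);st()
E=c["extrinsics"];s=monitor.state();M=R.from_rotvec(s["tcp_rot"]).as_matrix()
if n=="wrist": print("cam in tool",(M.T@(-E[:3,:3].T@E[:3,3]-s["ee_pos"])).round(1))
E
python3 snap.py wrist w1
```

```text
t2.17 p [560.4  95.  260. ] psi 0.1 z [-0.001  0.001 -1.   ] q [ 0.27  0.32 -0.61  1.68  0.19  1.2  -0.38] F [ 0.3 -2.2 -1. ] gap 0.999
cam in tool [  71.7    1.  -179.3]
```

View pics/w1.png

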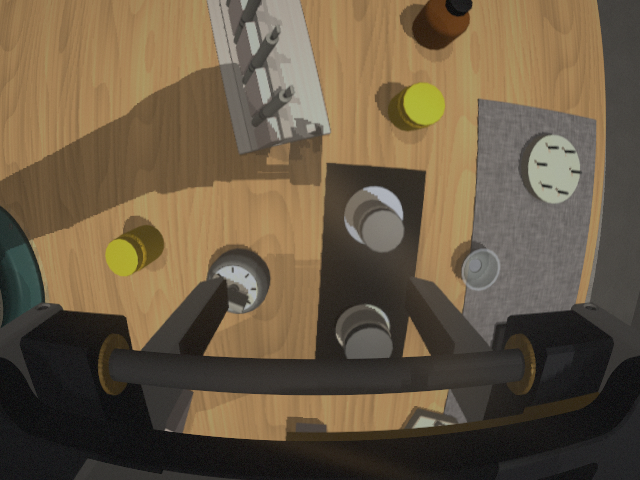

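The wrist view shows the tall jar's lid at (382,229) on its mark at (375,215). The squat lid is at (367,342). I'll measure both here and compare with the top view.

```bash
python3 - <<'E'
import pickle; from h import *
np.set_printoptions(precision=1,suppress=True)
c=pickle.load(open("w1.pkl","rb"))
for n,u,v,z in [("tall",382,229.5,76),("tall l",359.5,229.5,76),("tall r",404.5,229.5,76),("mark top",375,186,0),("mark l",344.5,216,0),("mark r",404,214,0),("squat",367.5,343,52),("timer",240,282,42)]: print(n,wonz(c,u,v,z))
for n,p in [("left mark",(628.2,97.5,0)),("right",(621.6,-52.3,0))]: print(n,wproj(c,p))
im=c["img"][150:380,300:440,::-1];cv2.imwrite("pics/w1c.png",cv2.resize(im,None,fx=2.6,fy=2.6,interpolation=cv2.INTER_CUBIC))
E
```

```text
tall [627.2  94.2  76. ]
tall l [604.3  93.9  76. ]
tall r [650.6  94.5  76. ]
mark top [630.5 131.9   0. ]
mark l [594.6  95.1   0. ]
mark r [667.5  98.7   0. ]
squat [622.5 -47.2  52. ]
timer [473.7  25.   42. ]
left mark [372.3 214.4]
right [361.7 327.5]
```

View pics/w1c.png

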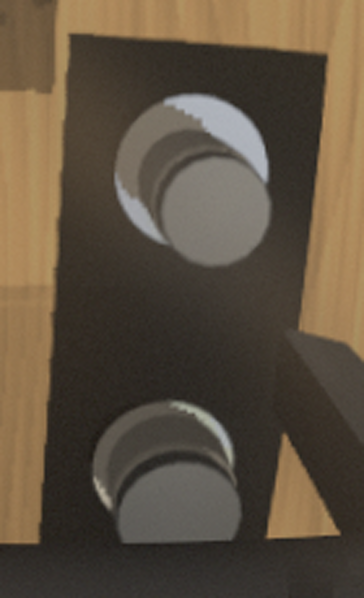

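```bash
python3 - <<'E'
from plan import *
plan([((627,93.5,200),Rt(0),1),((627,93.5,28),Rt(0),1,45)],50)
E
```

```text
-0.0008 0.0333 0.03 0 0 0.1 1; -0.0008 0.0334 0.0299 -0.1 0 0 1; 0 0 0.043 0 0 0 1; -0.0001 -0.0001 0.043 0 0 0 1; 0 0 0.043 0 0 0 1; -0.0001 -0.0001 0.043 0 0 0 1
```

play_rows(series="-0.001 0.0335 0.03 0 0 0 1; -0.001 0.0335 0.03 0 0 0 1; 0 0 0.043 0 0 0 1; 0 0 0.043 0 0 0 1; 0 0 0.043 0 0 0 1; 0 0 0.043 0 0 0 1; 0 0 0 0 0 0 1; 0 0 0 0 0 0 0; 0 0 0 0 0 0 0; 0 0 0 0 0 0 0; 0 0 0 0 0 0 0;0 0 0 0 0 0 0")

```text
clock: 3.68
ee_pos: [627.5, 91.2, 28.6]
tcp_rot: [2.222, 2.221, 0.0]
ft_force: [1.3, -1.3, 2.9]
finger_gap: 0.507
```

```bash
python3 - <<'E'
from plan import *
st()
plan([((627,93.5,130),Rt(0),0,40),((470,-115,130),Rt(0),0),((470,-115,31),Rt(0),0,33)],45)
E
```

```text
t3.67 p [627.5  91.2  28.6] psi -0.0 z [ 0.  0. -1.] q [ 0.16  0.69 -0.49  1.7   0.41  0.85 -0.51] F [ 1.3 -1.3  2.9] gap 0.507
0.0008 -0.0002 -0.0338 0 0 0 0; 0.0008 -0.0001 -0.0338 0 0 0 0; 0.0007 -0.0002 -0.0338 0 0 0 0; -0.0348 -0.0261 0 0 0 0 0; -0.0348 -0.0262 0 0 0 0 0; -0.0347 -0.0261 0 0 0 0 0; -0.0348 -0.0262 0 0 0 0 0; -0.0347 -0.0261 0 0 0 0 0; -0.0348 -0.0262 0 0 0 0 0; 0 0 0.0248 0 0 0 0; 0 0 0.0247 0 0 0 0; 0 0 0.0248 0 0 0 0

0 0 0.0247 0 0 0 0
```

play_rows(series="0 0 -0.03 0 0 0 0; 0 0 -0.04 0 0 0 0; 0 0 -0.045 0 0 0 0; -0.0345 -0.026 0 0 0 0 0; -0.0345 -0.026 0 0 0 0 0; -0.0345 -0.026 0 0 0 0 0; -0.0345 -0.026 0 0 0 0 0; -0.0345 -0.026 0 0 0 0 0; -0.0345 -0.026 0 0 0 0 0; 0 0 0.04 0 0 0 0; 0 0 0.04 0 0 0 0; 0 0 0.015 0 0 0 0")

```text
clock: 5.18
ee_pos: [470.3, -115.4, 46.8]
tcp_rot: [-2.22, -2.219, 0.002]
ft_force: [0.5, 0.2, -1.9]
finger_gap: 0.503
```

```bash
python3 - <<'E'
from plan import *
st()
E
```

```text
t5.17 p [ 470.3 -115.4   46.8] psi -0.0 z [-0.003  0.001 -1.   ] q [ 0.59  0.44 -0.49  2.07  0.32  0.71 -0.1 ] F [ 0.5  0.2 -1.9] gap 0.503
```

play_rows(series="0 0 0.009 0 0 0 0; 0 0 0.009 0 0 0 0; 0 0 0 0 0 0 0; 0 0 0 0 0 0 1; 0 0 0 0 0 0 1; 0 0 0 0 0 0 1; 0 0 -0.05 0 0 0 1; 0 0 -0.06 0 0 0 1; 0 0.05 -0.05 0 0 0 1; 0 0.05 0 0 0 0 1; 0 0.02 0 0 0 0 1; 0 0 0 0 0 0 1")

```text
clock: 6.68
ee_pos: [586.0, -115.4, 184.2]
tcp_rot: [-2.221, -2.221, -0.001]
ft_force: [-1.0, -0.4, -0.0]
finger_gap: 1.0
```

```bash
python3 snap.py wrist w2; python3 snap.py top t2
```

```text
t6.72 p [ 585.1 -115.5  184.2] psi -0.0 z [-0.001  0.001 -1.   ] q [ 0.56  0.44 -0.55  1.69  0.25  1.08 -0.06] F [ 0.1  0.2 -0.2] gap 1.001
cam in tool [  69.5    1.8 -179.1]
t6.78 p [ 584.7 -115.7  184.4] psi -0.0 z [-0.001  0.    -1.   ] q [ 0.57  0.44 -0.55  1.69  0.25  1.08 -0.06] F [-0.1 -0.7 -0.1] gap 1.001
```

View pics/w2.png

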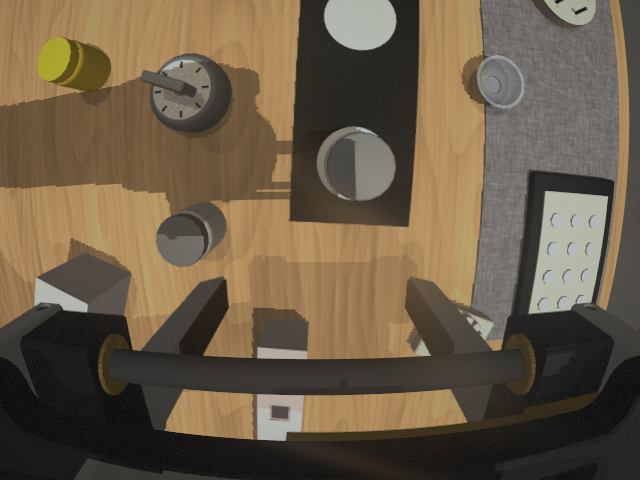

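View pics/t2.png

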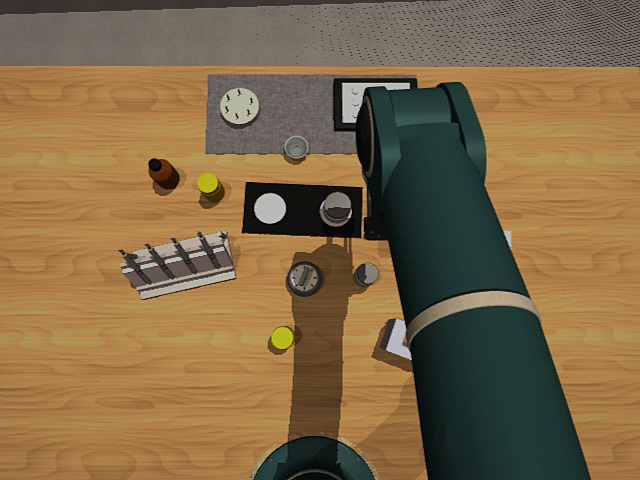

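The left mark is now bare at (270,208) in the top view. The tall jar stands upright at (366,273). In the wrist view the squat lid is at about (361,163).

```bash
python3 - <<'E'
import pickle; from plan import *
np.set_printoptions(precision=1,suppress=True)
c=pickle.load(open("w2.pkl","rb"));T=pickle.load(open("t2.pkl","rb"))
g=cv2.cvtColor(T["img"],cv2.COLOR_RGB2GRAY)
m=(g[190:228,250:290]>120).astype(np.uint8);n,l,s,ce=cv2.connectedComponentsWithStats(m);print(s,ce);k=1+s[1:,4].argmax()
print("left mark",onz(T,ce[k][0]+250,ce[k][1]+190,0))
for n,u,v,z in [("sq",361,163,52),("sq l",324,163,52),("sq r",396,163,52),("top",360,127,52)]: print(n,wonz(c,u,v,z))
print(onz(T,337,205,52), "tall", onz(T,366.5,271,76))
plan([((622.5,-50,184),Rt(0),1),((622.5,-50,14),Rt(0),1)],45)
im=c["img"][100:240,280:430,::-1];cv2.imwrite("pics/w2c.png",cv2.resize(im,None,fx=4,fy=4,interpolation=cv2.INTER_CUBIC))
E
```

```text
[[  0   0  40  38 758]
 [  4   3  32  31 762]] [[19.4 19. ]
 [19.6 18. ]]
left mark [628.5  98.1   0. ]
sq [623.8 -52.1  52. ]
sq l [592.9 -52.4  52. ]
sq r [653.7 -51.3  52. ]
top [622.7 -21.8  52. ]
[621.8 -53.2  52. ] tall [ 474.4 -111.4   76. ]
0.0329 0.0189 0.0002 0 0 0 1; 0.0328 0.0189 0.0002 0 0 0 1; 0 0 0.0425 0 0 0 1; 0 0 0.0425 0 0 0 1; 0 0 0.0425 0 0 0 1; 0 0.0001 0.0425 0 0 0 1
```

View pics/w2c.png

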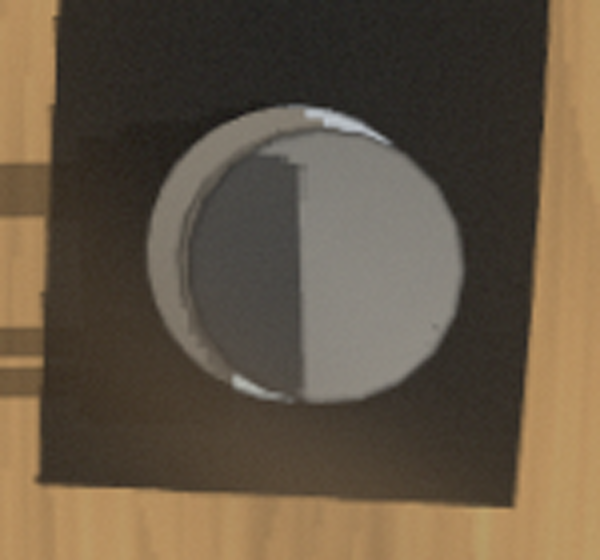

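play_rows(series="0.031 0.019 0 0 0 0 1; 0.031 0.019 0 0 0 0 1; 0 0 0.043 0 0 0 1; 0 0 0.043 0 0 0 1; 0 0 0.043 0 0 0 1; 0 0 0.041 0 0 0 1; 0 0 0 0 0 0 1; 0 0 0 0 0 0 0; 0 0 0 0 0 0 0; 0 0 0 0 0 0 0; 0 0 0 0 0 0 0")

```text
clock: 8.15
ee_pos: [623.9, -53.9, 15.4]
tcp_rot: [2.222, 2.22, 0.001]
ft_force: [-2.5, -0.0, 7.8]
finger_gap: 0.652
```

```bash
python3 - <<'E'
from plan import *
st()
plan([((623,-53,90),Rt(0),0,33),((628.5,98,90),Rt(0),0),((628.5,98,16),Rt(0),0,33)],38)
E
```

```text
t8.15 p [623.9 -53.9  15.4] psi -0.0 z [ 0.001 -0.    -1.   ] q [ 0.38  0.7  -0.47  1.72  0.41  0.82 -0.28] F [-2.5 -0.   7.8] gap 0.652
0.0003 -0.0003 -0.0249 0 0 0 0; 0.0003 -0.0003 -0.0248 0 0 0 0; 0.0003 -0.0002 -0.0249 0.1 0 0 0; 0.0378 0.0013 0 0 0 0 0; 0.0377 0.0013 0 0 0 0 0; 0.0378 0.0014 0 0 0 0 0; 0.0377 0.0013 0 0 0 0 0; 0 0 0.0247 0 0 0 0; 0 0.0001 0.0246 0 0 0 0; 0 0 0.0247 0 0 0 0
```

play_rows(series="0 0 -0.025 0 0 0 0; 0 0 -0.025 0 0 0 0; 0.02 0.001 0 0 0 0 0; 0.038 0.001 0 0 0 0 0; 0.038 0.001 0 0 0 0 0; 0.036 0.001 0 0 0 0 0; 0.02 0.001 0 0 0 0 0; 0 0 0 0 0 0 0; 0 0 0.025 0 0 0 0; 0 0 0.015 0 0 0 0; 0 0 0 0 0 0 0")

```text
clock: 9.52
ee_pos: [627.9, 97.3, 23.5]
tcp_rot: [-2.222, -2.219, 0.003]
ft_force: [-0.4, -0.5, -0.4]
finger_gap: 0.65
```

```bash
python3 - <<'E'
from plan import *
st()
E
```

```text
t9.53 p [627.9  97.3  23.5] psi -0.1 z [-0.002 -0.    -1.   ] q [ 0.15  0.7  -0.49  1.69  0.41  0.85 -0.52] F [-0.4 -0.5 -0.4] gap 0.650
```

Lower the last 8 mm, release, then rise and go back to a viewing pose for the tall jar.

play_rows(series="0 0 0.005 0 0 0 0; 0 0 0.003 0 0 0 0; 0 0 0 0 0 0 0; 0 0 0 0 0 0 1; 0 0 0 0 0 0 1; 0 0 0 0 0 0 1; 0 0 -0.05 0 0 0 1; 0 0 -0.06 0 0 0 1; -0.05 0 -0.05 0 0 0 1; -0.055 -0.04 0 0 0 0 1; -0.055 -0.04 0 0 0 0 1; -0.055 -0.04 0 0 0 0 1")

```text
clock: 11.02
ee_pos: [516.9, -99.1, 171.0]
tcp_rot: [2.222, 2.22, 0.0]
ft_force: [1.0, -1.0, -0.2]
finger_gap: 1.003
```

play_rows(series="-0.04 -0.03 0 0 0 0 1; 0 0 0 0 0 0 1; 0 0 0 0 0 0 1")

```text
clock: 11.4
ee_pos: [488.6, -137.2, 171.1]
tcp_rot: [2.222, 2.221, 0.001]
ft_force: [0.4, -0.0, -0.1]
finger_gap: 0.998
```

```bash
python3 snap.py wrist w3; python3 snap.py top t3
```

```text
t11.45 p [ 488.8 -136.7  171. ] psi 0.0 z [ 0.  0. -1.] q [ 0.69  0.29 -0.55  1.92  0.18  0.98  0.05] F [1.1 0.9 0.6] gap 1.002
cam in tool [  68.9    0.9 -179.2]
t11.50 p [ 488.9 -136.5  170.9] psi 0.1 z [ 0.  0. -1.] q [ 0.68  0.29 -0.55  1.92  0.18  0.98  0.05] F [-0.7  0.6 -0.2] gap 1.001
```

View pics/w3.png

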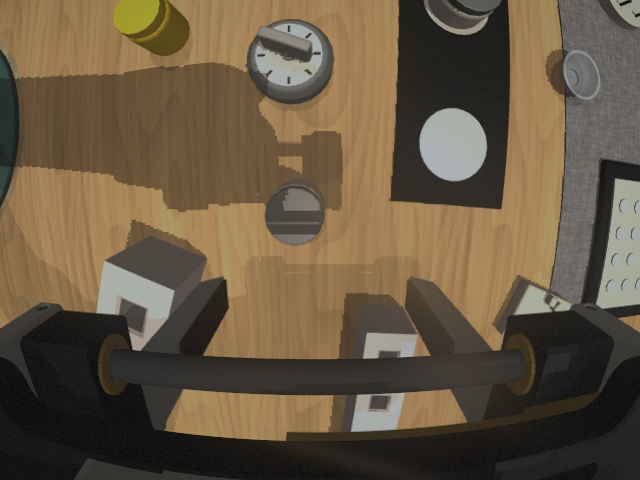

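View pics/t3.png

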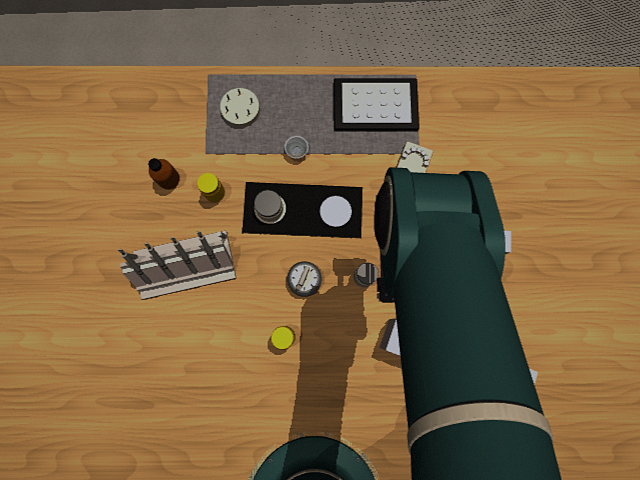

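The squat jar is on the left mark at (269,205). The right mark is bare at (336,211) in the top view and (453,145) in the wrist view. The tall jar's lid is at (295,214) in the wrist view.

```bash
python3 - <<'E'
import pickle; from plan import *
np.set_printoptions(precision=1,suppress=True)
c=pickle.load(open("w3.pkl","rb"));T=pickle.load(open("t3.pkl","rb"))
g=cv2.cvtColor(T["img"],cv2.COLOR_RGB2GRAY)
m=(g[193:230,318:355]>120).astype(np.uint8);n,l,s,ce=cv2.connectedComponentsWithStats(m);k=1+s[1:,4].argmax();print(s[k])
print("right mark top",onz(T,ce[k][0]+318,ce[k][1]+193,0),"wrist",wonz(c,453,144.5,0))
print("tall wrist",wonz(c,295,214,76),"top",onz(T,366.5,271,76),"sq top",onz(T,268.5,204.5,52))
E
```

```text
[  2   3  32  31 754]
right mark top [621.7 -52.2   0. ] wrist [622.3 -53.3   0. ]
tall wrist [ 473.4 -111.6   76. ] top [ 474.4 -111.4   76. ] sq top [623.   95.8  52. ]
```

play_rows(series="0.025 -0.017 0 0 0 0 1; 0 0 0.05 0 0 0 1; 0 0 0.05 0 0 0 1; 0 0 0.042 0 0 0 1; 0 0 0 0 0 0 1; 0 0 0 0 0 0 0; 0 0 0 0 0 0 0; 0 0 0 0 0 0 0; 0 0 0 0 0 0 0")

```text
clock: 12.62
ee_pos: [471.5, -112.8, 29.4]
tcp_rot: [2.222, 2.22, 0.0]
ft_force: [0.7, 0.2, -1.1]
finger_gap: 0.61
```

```bash
python3 - <<'E'
from plan import *
st()
E
```

```text
t12.62 p [ 471.5 -112.8   29.4] psi -0.0 z [ 0.001 -0.    -1.   ] q [ 0.58  0.48 -0.48  2.07  0.35  0.67 -0.14] F [ 0.7  0.2 -1.1] gap 0.610
```

play_rows(series="0 0 0 0 0 0 0; 0 0 0 0 0 0 0; 0 0 -0.03 0 0 0 0; 0 0 -0.03 0 0 0 0; 0.006 0.015 0 0 0 0 0; 0.0155 0.04 0 0 0 0 0; 0.0155 0.04 0 0 0 0 0; 0.0155 0.04 0 0 0 0 0; 0.007 0.0155 0 0 0 0 0; 0 0 0.03 0 0 0 0; 0 0 0.02 0 0 0 0; 0 0 0 0 0 0 0")

```text
clock: 14.12
ee_pos: [620.6, -52.9, 36.6]
tcp_rot: [-2.22, -2.219, 0.003]
ft_force: [0.5, -0.0, -1.1]
finger_gap: 0.508
```

```bash
python3 - <<'E'
from plan import *
st()
E
```

```text
t14.12 p [620.6 -52.9  36.6] psi -0.0 z [-0.004  0.    -1.   ] q [ 0.39  0.66 -0.48  1.72  0.38  0.85 -0.26] F [ 0.5 -0.  -1.1] gap 0.508
```

play_rows(series="0 0 0.005 0 0 0 0; 0 0.001 0.003 0 0 0 0; 0 0 0 0 0 0 0; 0 0 0 0 0 0 1; 0 0 0 0 0 0 1; 0 0 0 0 0 0 1; 0 0 -0.05 0 0 0 1; 0 0 -0.06 0 0 0 1; -0.05 -0.02 -0.06 0 0 0 1; -0.04 -0.02 -0.06 0 0 0 1; 0 0 0 0 0 0 1; 0 0 0 0 0 0 1")

```text
clock: 15.62
ee_pos: [590.3, -125.0, 237.1]
tcp_rot: [-2.222, -2.221, 0.0]
ft_force: [0.8, -0.0, -0.5]
finger_gap: 1.0
```

```bash
python3 snap.py wrist w4; python3 snap.py top t4; python3 - <<'E'
import cv2
im=cv2.imread("pics/w4.png")[60:400,150:480];cv2.imwrite("pics/w4c.png",cv2.resize(im,None,fx=1.75,fy=1.75,interpolation=cv2.INTER_CUBIC))
E
```

```text
t15.68 p [ 590.2 -124.5  236.5] psi 0.0 z [-0.001  0.001 -1.   ] q [ 0.58  0.4  -0.56  1.62  0.23  1.19 -0.03] F [-0.5  0.7 -0. ] gap 0.999
cam in tool [  69.     1.  -179.7]
t15.72 p [ 590.3 -124.3  236.3] psi 0.0 z [-0.002  0.001 -1.   ] q [ 0.58  0.4  -0.56  1.62  0.23  1.19 -0.03] F [0.2 0.3 0.2] gap 1.002
```

View pics/w4.png

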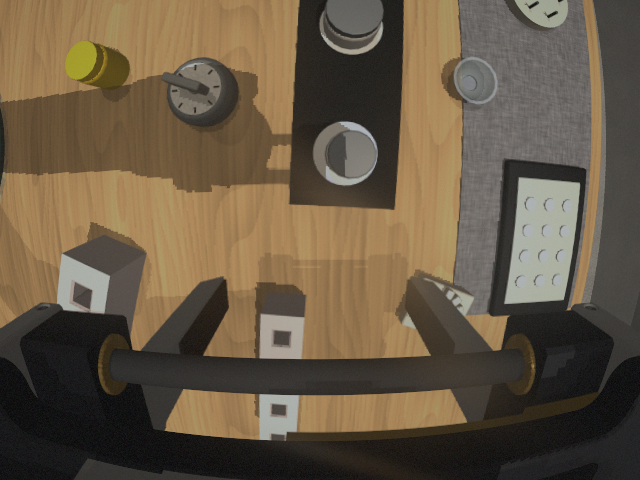

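View pics/t4.png

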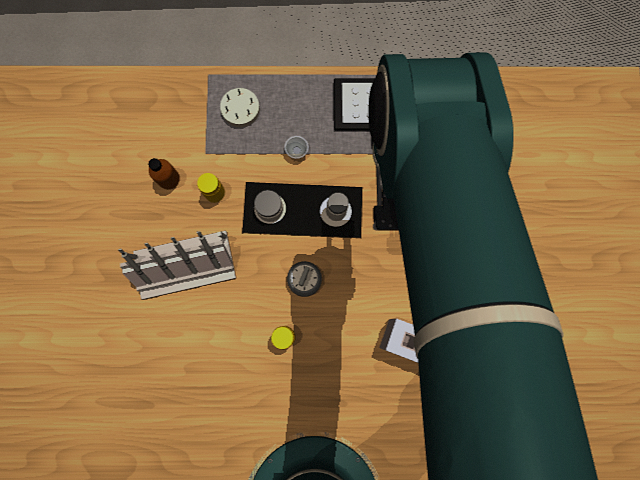

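Both jars now stand upright on swapped marks: squat at (268,206), tall at (337,207). Next I'll check how well they are centred and measure the wells from this view, then plan the move to the instruments.

```bash
python3 - <<'E'
import pickle; from plan import *
np.set_printoptions(precision=1,suppress=True)
c=pickle.load(open("w4.pkl","rb"));T=pickle.load(open("t4.pkl","rb"))
print("tall",wonz(c,352.5,154,76),"well0",wonz(c,282,338.5,65),"well1",wonz(c,279,409.5,65))
im=T["img"][185:235,245:360,::-1];cv2.imwrite("pics/t4c.png",cv2.resize(im,None,fx=7,fy=7,interpolation=cv2.INTER_CUBIC))
# instrument axis directions in rest frame from earlier
ya=np.array([-45.7,207.4]);ya/=np.linalg.norm(ya);print("rest y",ya,"psi",np.degrees(np.arctan2(ya[1],ya[0])))
E
```

```text
tall [623.7 -54.2  76. ] well0 [ 554.2 -244.7   65. ] well1 [ 546.5 -343.    65. ]
rest y [-0.2  1. ] psi 102.42638941767727
```

View pics/t4c.png

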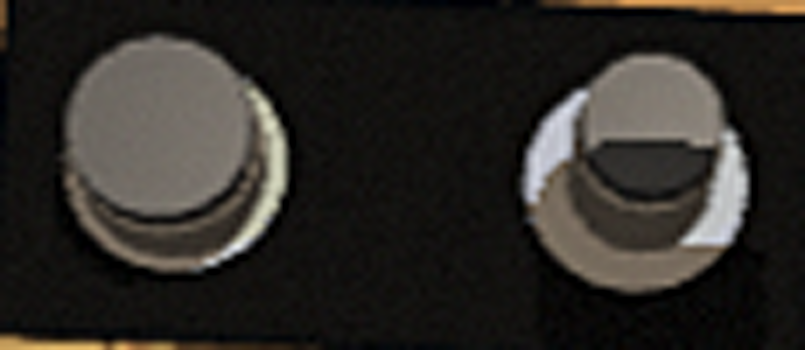

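Centring is within about 3 mm for both jars. Next I'll take a close view of the instruments.

```bash
python3 - <<'E'
from plan import *
plan([((500,190,300),Rt(12.4),1)],58)
E
```

```text
0.0524 -0.015 -0.0106 0 0 -2.1 1; 0.0529 -0.0131 -0.0105 0 0 -2.1 1; 0.0534 -0.0111 -0.0106 0 0 -2 1; 0.0537 -0.0093 -0.0105 0 0 -2.1 1; 0.054 -0.0073 -0.0106 0 0 -2 1; 0.0543 -0.0054 -0.0105 -0.1 -0.1 -2.1 1
```

play_rows(series="0.0525 -0.015 -0.0105 0 0 -2.1 1; 0.053 -0.013 -0.0105 0 0 -2.1 1; 0.0535 -0.011 -0.0105 0 0 -2.1 1; 0.0535 -0.0095 -0.0105 0 0 -2.1 1; 0.054 -0.0075 -0.0105 0 0 -2 1; 0.0545 -0.0055 -0.0105 0 0 -2 1; 0 0 0 0 0 0 1; 0 0 0 0 0 0 1")

```text
clock: 16.73
ee_pos: [499.8, 189.4, 299.6]
tcp_rot: [-1.968, -2.448, 0.002]
ft_force: [0.3, -0.5, -0.0]
finger_gap: 0.995
```

```bash
python3 snap.py wrist w5; python3 snap.py side s5
```

```text
t16.77 p [500.  188.8 299.6] psi 12.3 z [-0.001 -0.    -1.   ] q [ 0.23  0.25 -0.77  1.7   0.18  1.27 -0.36] F [ 0.2 -0.5  0.3] gap 0.996
cam in tool [  69.8    0.6 -179.1]
t16.82 p [500.2 188.5 299.7] psi 12.3 z [-0.001 -0.    -1.   ] q [ 0.23  0.25 -0.77  1.7   0.18  1.27 -0.36] F [ 0.1 -0.4 -0.5] gap 0.998
```

View pics/w5.png

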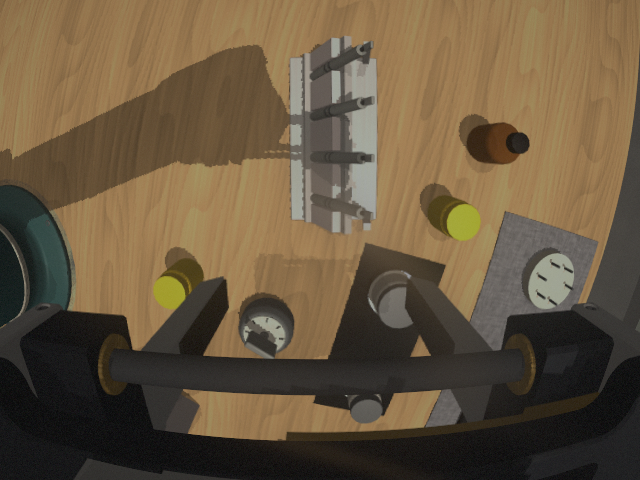

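View pics/s5.png

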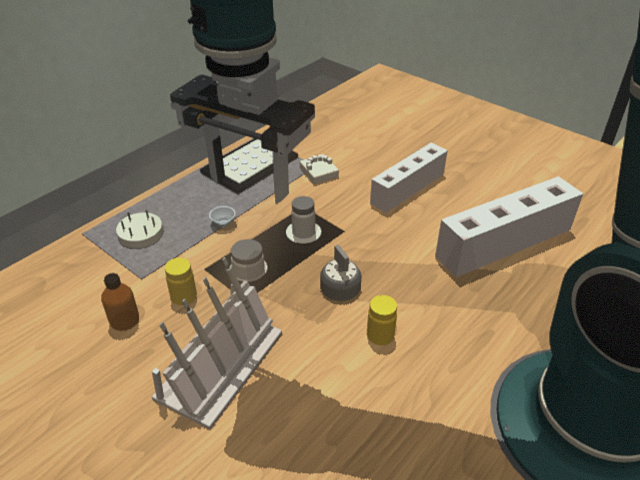

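```bash
python3 - <<'E'
import cv2
im=cv2.imread("pics/w5.png")[30:240,285:395];cv2.imwrite("pics/w5c.png",cv2.resize(im,None,fx=2.85*1.6 if 0 else 2.8,fy=2.8,interpolation=cv2.INTER_CUBIC))
im=cv2.imread("pics/w5.png")[30:135,285:395];cv2.imwrite("pics/w5a.png",cv2.resize(im,None,fx=5.6,fy=5.6,interpolation=cv2.INTER_CUBIC))
im=cv2.imread("pics/w5.png")[135:240,285:395];cv2.imwrite("pics/w5b.png",cv2.resize(im,None,fx=5.6,fy=5.6,interpolation=cv2.INTER_CUBIC))
E
```

```text
(no output)
```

View pics/w5a.png

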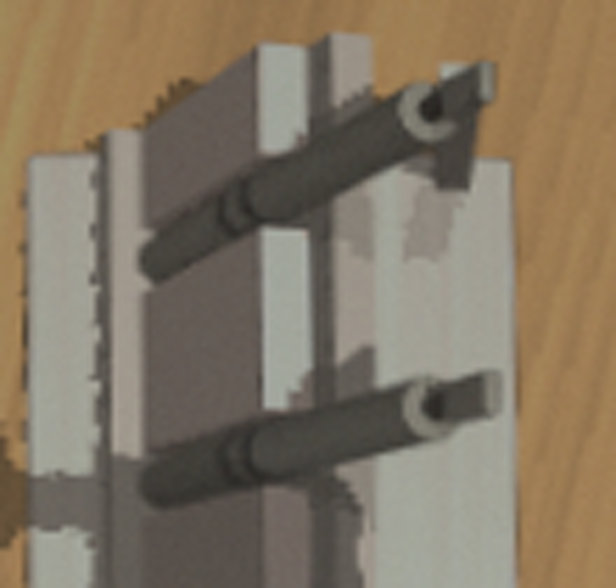

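View pics/w5b.png

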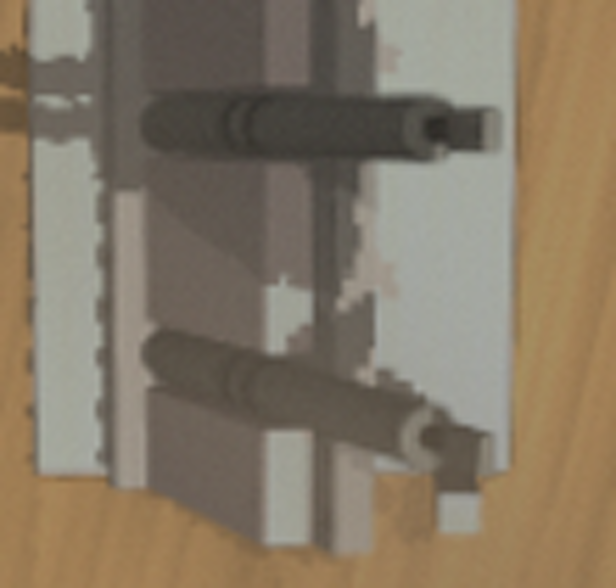

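```bash
python3 - <<'E'
import pickle; from plan import *
np.set_printoptions(precision=1,suppress=True)
c=pickle.load(open("w5.pkl","rb"))
P=[]
for u,v,y0 in [(427,110,30),(430,408,30),(428,125,135),(425,437,135)]:
    a=wonz(c,(u+.5)/5.6-.5+285,(v+.5)/5.6-.5+y0,146.5);P.append(a);print(a)
P=np.array(P);print(np.diff(P,axis=0))
Q=np.array([[500.5,363.9],[511.7,312.2],[521.8,266.7],[532.3,215.2]]);print(P[:,:2]-Q)
# rest base corners wrist
print([wonz(c,(u+.5)/5.6-.5+285,(v+.5)/5.6-.5+y0,10)[:2] for u,v,y0 in [(28,155,30),(512,160,30),(510,470,135),(38,473,135)]])
# tool axis pixels
s=pickle.load(open("w5.pkl","rb"))
E
```

```text
[502.6 361.6 146.5]
[513.5 312.6 146.5]
[524.  264.5 146.5]
[535.1 215.4 146.5]
[[ 10.9 -48.9   0. ]
 [ 10.5 -48.1   0. ]
 [ 11.2 -49.2   0. ]]
[[ 2.1 -2.3]
 [ 1.8  0.4]
 [ 2.2 -2.2]
 [ 2.8  0.2]]
[array([424.5, 373.8]), array([530.6, 397.5]), array([576.4, 195.1]), array([470.8, 170.8])]
```

The four handle ends in the crops agree between the two views to about 2 mm, with spacing of about 49.8 mm against 50. I'll start with the instrument nearest the mat (y = −75).

```bash
cat > inst.py <<'E'
from plan import *
az=12.6
a=np.array([np.sin(np.radians(20))*np.cos(np.radians(az)),np.sin(np.radians(20))*np.sin(np.radians(az)),np.cos(np.radians(20))])
ends=[np.array([*p,146.4]) for p in [(501.3,362.2),(512.3,313.3),(523.2,264.6),(534.1,215.8)]]
MT=Rt(az,20,az)
E
python3 - <<'E'
from inst import *
p=ends[3]-41*a; print(p,MT.round(2))
plan([(p+90*a,MT,0.6),(p,MT,0.6,30)],45)
E
```

```text
[520.41488918 212.74101531 107.87260255] [[-0.22  0.92 -0.33]
 [ 0.98  0.2  -0.07]
 [-0.   -0.34 -0.94]]
0.0065 0.0186 0.0357 6.6 0 -0.1 0.6; 0.0065 0.0226 0.0334 6.7 0 -0.1 0.6; 0.0064 0.0264 0.0304 6.6 -0.1 -0.1 0.6; 0 0 0.0225 0 0 0 0.6; 0 0 0.0225 0 0 0 0.6; 0.0001 0 0.0225 0 0 0 0.6; 0 0 0.0225 0 0 0 0.6
```

Run the approach, then look before descending.

play_rows(series="0.0065 0.0186 0.0357 6.6 0 -0.1 0.6; 0.0065 0.0226 0.0334 6.7 0 -0.1 0.6; 0.0064 0.0264 0.0304 6.6 0 -0.1 0.6; 0 0 0 0 0 0 0.6; 0 0 0 0 0 0 0.6")

```text
clock: 17.45
ee_pos: [550.5, 220.2, 193.7]
tcp_rot: [-1.811, -2.263, 0.394]
ft_force: [-0.7, 0.1, 0.6]
finger_gap: 0.601
```

```bash
python3 snap.py wrist w6;python3 snap.py side s6;  python3 - <<'E'
from inst import *
import pickle
c=pickle.load(open("w6.pkl","rb"));s=monitor.state();M=R.from_rotvec(s["tcp_rot"]).as_matrix()
for d in (-19,0,50,89): print(d,wproj(c,s["ee_pos"]+M[:,2]*d).round(1))
print(wproj(c,ends[3]),wproj(c,ends[2]))
p=ends[3]-41*a
plan([(p,MT,0.6,30)],45)
E
```

```text
t17.50 p [550.6 220.3 195. ] psi 12.7 z [-0.329 -0.073 -0.941] q [ 0.04  0.68 -0.7   1.4   0.29  1.53 -0.45] F [-0.2  0.2  0.2] gap 0.600
cam in tool [  69.1    1.5 -178.1]
t17.55 p [550.7 220.2 195.6] psi 12.7 z [-0.328 -0.073 -0.942] q [ 0.04  0.68 -0.7   1.4   0.29  1.53 -0.45] F [ 0.1 -0.3  0.2] gap 0.595
-19 [313.9 308.3]
0 [314.3 293.5]
50 [315.1 265.1]
89 [315.5 249.8]
[315.78539012 265.19603169] [315.87710933 187.5094317 ]
-0.0002 0 0.0233 0.1 0 0 0.6; -0.0002 0.0001 0.0233 0.1 0 0 0.6; -0.0001 0.0001 0.0233 0.1 0 0 0.6; -0.0002 0.0002 0.0232 0 0 0.1 0.6
```

View pics/w6.png

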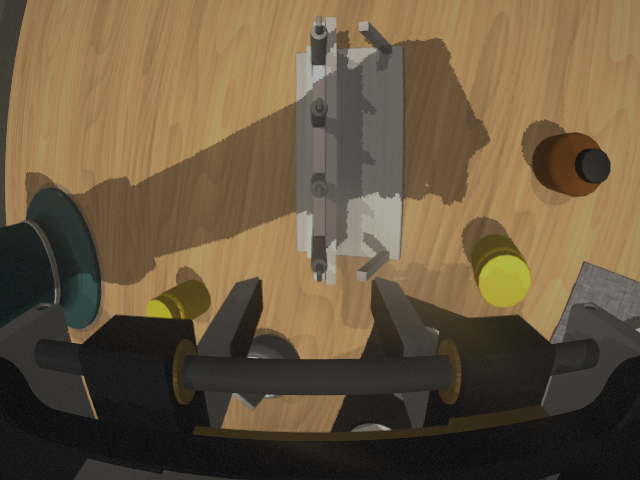

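View pics/s6.png

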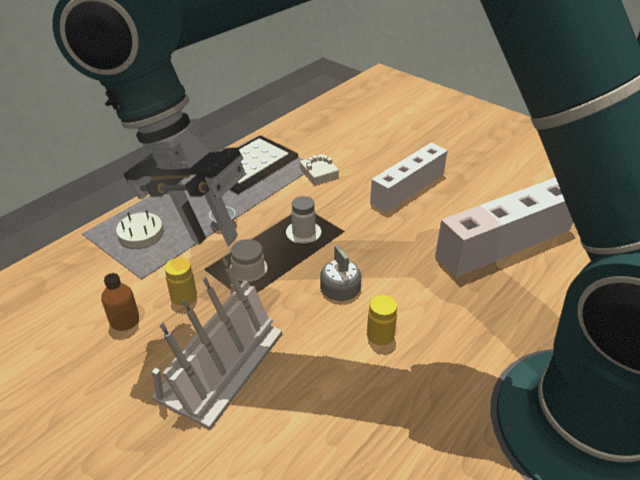

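The view is straight down the instrument axes. The target's end is at about (319,258) against a predicted 315.8 px, so it lies about 2 mm to +tool y. Descend with that correction.

```bash
python3 - <<'E'
import cv2
im=cv2.imread("pics/w6.png")[10:290,270:410];cv2.imwrite("pics/w6c.png",cv2.resize(im,None,fx=2.1*1.0,fy=2.1,interpolation=cv2.INTER_CUBIC))
im=cv2.imread("pics/w6.png")[225:300,280:380];cv2.imwrite("pics/w6d.png",cv2.resize(im,None,fx=7,fy=7,interpolation=cv2.INTER_CUBIC))
E
```

```text
(no output)
```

View pics/w6d.png

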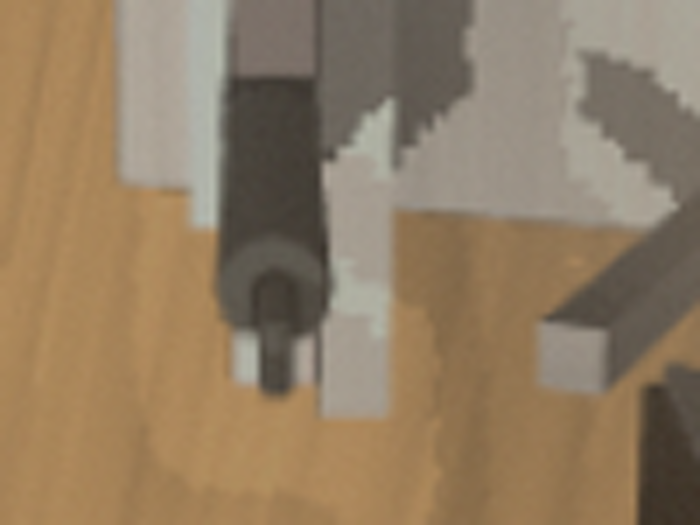

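play_rows(series="0 0.002 0.0235 0.2 0 0 0.6; 0 0 0.0235 0 0 0 0.6; 0 0 0.0235 0 0 0 0.6; 0 0 0.0225 0 0 0 0.6; 0 0 0 0 0 0 0.6; 0 0 0 0 0 0 0; 0 0 0 0 0 0 0; 0 0 0 0 0 0 0; 0 0 0 0 0 0 0; 0 0 0 0 0 0 0")

```text
clock: 18.8
ee_pos: [521.0, 213.9, 105.3]
tcp_rot: [-1.808, -2.26, 0.4]
ft_force: [-1.8, -0.6, 2.9]
finger_gap: 0.113
```

```bash
python3 snap.py side s7; python3 - <<'E'
from inst import *
print(ends[3]-41*a)
s=monitor.state();p=s["ee_pos"]
print("foot dist", ((ends[3]-p)@a))
import cv2
im=cv2.imread("pics/s7.png")[180:440,100:340];cv2.imwrite("pics/s7c.png",cv2.resize(im,None,fx=2.3,fy=2.3,interpolation=cv2.INTER_CUBIC))
E
```

```text
t18.85 p [521.  213.9 105.3] psi 12.7 z [-0.336 -0.075 -0.939] q [ 0.05  0.73 -0.68  1.55  0.32  1.35 -0.48] F [-0.5 -0.   1.2] gap 0.113
[520.41488918 212.74101531 107.87260255]
foot dist 43.11717376441337
```

View pics/s7c.png

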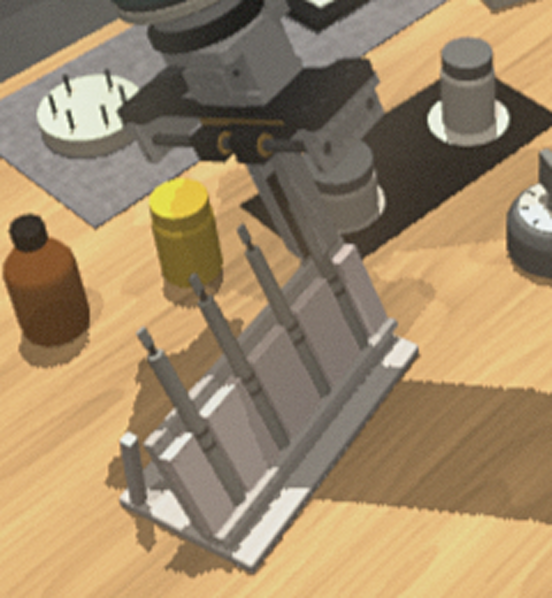

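Gripped: the gap is 10.6 mm and the grasp point is about 106 mm from the foot. Next: lift along the axis, bring it upright, and carry it to the far well (hole3).

```bash
python3 - <<'E'
from inst import *
p=np.array([521,213.9,105.3])
plan([(p+110*a,MT,0,28),((560,150,225),Rt(5),0,40),((541,-390,205),Rt(-4.2),0,45)],45,8)
E
```

```text
0 -0.0001 -0.0275 0 0 0 0; 0 0 -0.0275 0 0 0 0; 0 -0.0001 -0.0275 -0.1 0 0 0; 0 0 -0.0275 0 0 0.1 0; -0.0236 -0.0061 -0.0036 -6.7 0.4 2.5 0; -0.0238 -0.0046 -0.0044 -6.6 0.4 2.5 0; -0.024 -0.0029 -0.0049 -6.7 0.5 2.5 0; -0.0413 -0.0051 0.0015 0 0 0.7 0; -0.0413 -0.0046 0.0015 0 0 0.7 0; -0.0414 -0.0041 0.0015 0 0 0.7 0; -0.0414 -0.0036 0.0015 0 0 0.7 0; -0.0414 -0.0031 0.0016 0 0 0.7 0

-0.0415 -0.0026 0.0015 0 0 0.7 0; -0.0415 -0.002 0.0016 0 0 0.7 0; -0.0415 -0.0015 0.0015 0 0 0.7 0; -0.0416 -0.001 0.0016 0 0 0.7 0; -0.0416 -0.0005 0.0015 0 0 0.7 0; -0.0415 0 0.0016 0 0 0.7 0; -0.0416 0.0004 0.0015 0 0 0.8 0; -0.0415 0.0011 0.0016 0 0 0.7 0
```

play_rows(series="0 0 -0.0275 0 0 0 0; 0 0 -0.0275 0 0 0 0; 0 0 -0.0275 0 0 0 0; 0 0 -0.0275 0 0 0 0; -0.0236 -0.006 -0.0036 -6.7 0.4 2.5 0; -0.0238 -0.0045 -0.0044 -6.6 0.4 2.5 0; -0.024 -0.003 -0.005 -6.7 0.5 2.5 0; -0.0413 -0.005 0.0015 0 0 0.7 0; -0.0413 -0.0046 0.0015 0 0 0.7 0; -0.0414 -0.004 0.0015 0 0 0.7 0; -0.0414 -0.0036 0.0015 0 0 0.7 0; -0.0414 -0.003 0.0015 0 0 0.7 0")

```text
clock: 20.35
ee_pos: [553.6, -59.0, 217.4]
tcp_rot: [-2.19, -2.251, 0.001]
ft_force: [0.7, 0.5, 0.2]
finger_gap: 0.107
```

play_rows(series="-0.0415 -0.0025 0.0015 0 0 0.7 0; -0.0415 -0.002 0.0015 0 0 0.7 0; -0.0415 -0.0015 0.0015 0 0 0.7 0; -0.0415 -0.001 0.0015 0 0 0.7 0; -0.0415 -0.0005 0.0015 0 0 0.7 0; -0.0415 0 0.0015 0 0 0.7 0; -0.0415 0.0005 0.0015 0 0 0.7 0; -0.0415 0.001 0.0015 0 0 0.7 0; 0 0 0 0 0 0 0; 0 0 0 0 0 0 0; 0 0 0 0 0 0 0")

```text
clock: 21.72
ee_pos: [543.3, -388.5, 205.5]
tcp_rot: [-2.295, -2.144, 0.001]
ft_force: [-0.6, 0.1, -0.1]
finger_gap: 0.106
```

```bash
python3 snap.py wrist w8;python3 snap.py side s8;  python3 - <<'E'
from inst import *
import pickle
c=pickle.load(open("w8.pkl","rb"));s=monitor.state();M=R.from_rotvec(s["tcp_rot"]).as_matrix()
for d in (0,50,87): print(d,wproj(c,s["ee_pos"]+M[:,2]*d).round(1))
im=cv2.imread("pics/w8.png")[180:320,240:400];cv2.imwrite("pics/w8c.png",cv2.resize(im,None,fx=5,fy=4,interpolation=cv2.INTER_CUBIC)[:, :])
im=cv2.imread("pics/s8.png")[0:240,340:600];cv2.imwrite("pics/s8c.png",cv2.resize(im,None,fx=2.4,fy=2.4,interpolation=cv2.INTER_CUBIC))
E
```

```text
t21.77 p [ 543.2 -388.6  205.5] psi -3.9 z [-0.001  0.    -1.   ] q [ 0.91  0.54 -0.49  1.48  0.26  1.19  0.31] F [-0.7 -0.5 -0.6] gap 0.111
cam in tool [  69.6    1.1 -179.1]
t21.82 p [ 543.2 -388.8  205.5] psi -3.9 z [-0.001  0.    -1.   ] q [ 0.91  0.54 -0.49  1.48  0.26  1.19  0.31] F [-0.1 -1.1 -0.4] gap 0.113
0 [314.5 293.3]
50 [315.  265.1]
87 [315.2 250.5]
```

View pics/w8.png

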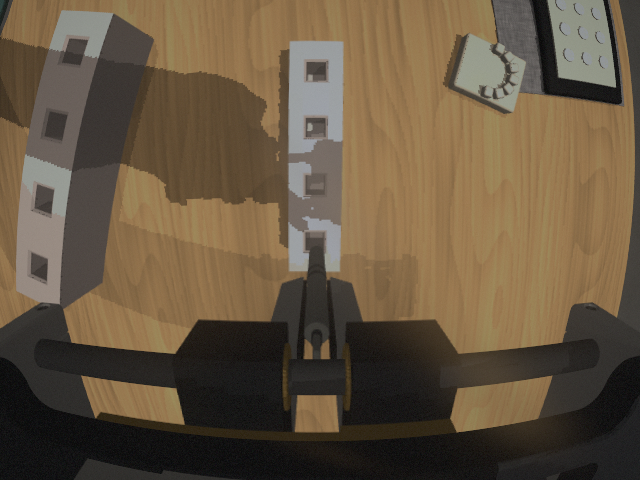

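View pics/s8c.png

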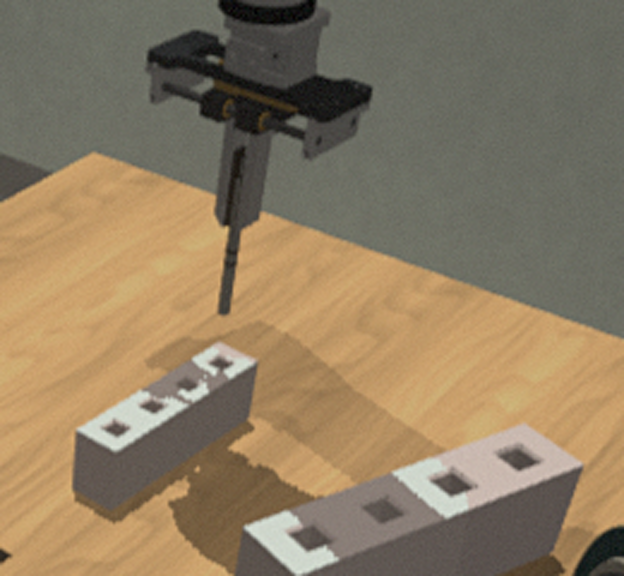

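View pics/w8c.png

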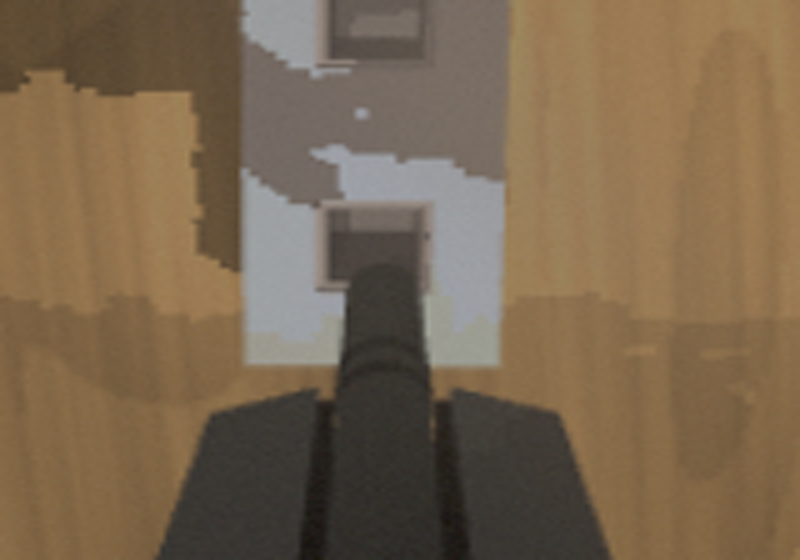

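```bash
cat > foot.py <<'E'
from plan import *
def ana(f,foot_far,well,L,zw=65):
    """foot_far: pixel (u,v) of foot's far (camera-upper) rim; L: TCP->foot along tool z"""
    import pickle
    c=pickle.load(open(f+".pkl","rb"));s=monitor.state();M=R.from_rotvec(s["tcp_rot"]).as_matrix();p=s["ee_pos"]
    o,d=wray(c,*foot_far);zf=(p+M[:,2]*L)[2];q=o+d*(zf-o[2])/d[2]-5.5*M[:,0]
    w=wonz(c,*well,zw)
    print("foot",q.round(1),"off tool",(M.T@(q-p)).round(1),"well",w.round(1),"shift tool",(M.T@(w-q)).round(1))
E
python3 -c "
from foot import *
ana('w8',(316.4,246.2),(314.6,241.2),87)"
```

```text
foot [ 543.8 -391.   118.5] off tool [-2.2  0.9 87. ] well [ 541.8 -394.2   65. ] shift tool [-3.3 -1.7 53.5]
```

play_rows(series="-0.0033 -0.0017 0.015 0 0 0 0; 0 0 0.027 0 0 0 0; 0 0 0 0 0 0 0; 0 0 0 0 0 0 0")

```text
clock: 22.32
ee_pos: [541.1, -392.9, 163.8]
tcp_rot: [-2.297, -2.142, 0.001]
ft_force: [-0.4, 0.4, -0.2]
finger_gap: 0.112
```

```bash
python3 snap.py wrist w9; python3 - <<'E'
import cv2
im=cv2.imread("pics/w9.png")[180:320,240:400];cv2.imwrite("pics/w9c.png",cv2.resize(im,None,fx=5,fy=4,interpolation=cv2.INTER_CUBIC)[:, :])
E
```

```text
t22.38 p [ 541.2 -393.   164.1] psi -4.0 z [-0. -0. -1.] q [ 0.91  0.58 -0.48  1.52  0.28  1.11  0.3 ] F [-0.   0.7 -0.4] gap 0.114
cam in tool [  69.5    1.  -178.7]
```

View pics/w9c.png

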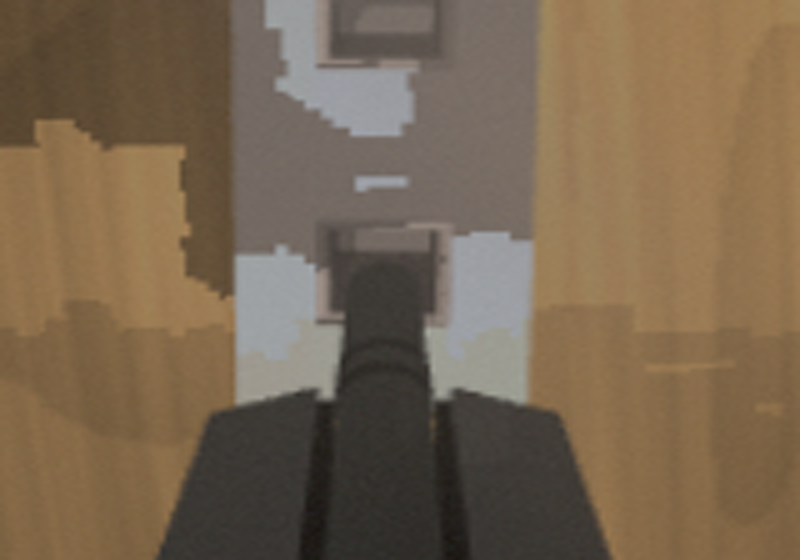

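```bash
python3 -c "
from foot import *
ana('w9',(316.4,245.6),(316.4,247.7),87)"
```

```text
foot [ 541.6 -394.9   77.1] off tool [-1.9  0.6 87. ] well [ 541.7 -394.1   65. ] shift tool [ 0.8 -0.  12.1]
```

play_rows(series="0.0008 0 0.01 0 0 0 0; 0 0 0.014 0 0 0 0; 0 0 0.018 0 0 0 0; 0 0 0.018 0 0 0 0; 0 0 0.004 0 0 0 0; 0 0 0 0 0 0 0")

```text
clock: 23.12
ee_pos: [540.9, -391.9, 99.0]
tcp_rot: [-2.296, -2.142, 0.001]
ft_force: [-0.0, 0.6, -0.6]
finger_gap: 0.115
```

```bash
python3 -c "
from plan import *
st()"
```

```text
t23.12 p [ 540.9 -391.9   99. ] psi -4.0 z [-0.002  0.001 -1.   ] q [ 0.9   0.64 -0.46  1.57  0.32  1.    0.28] F [-0.   0.6 -0.6] gap 0.115
```

play_rows(series="0 0 0.0015 0 0 0 0; 0 0 0 0 0 0 0; 0 0 0 0 0 0 0.6; 0 0 0 0 0 0 0.6; 0 0 0 0 0 0 0.6; 0 0 -0.04 0 0 0 0.6; 0 0 -0.05 0 0 0 0.6; 0 0 -0.05 0 0 0 0.6; 0 0 0 0 0 0 0.6")

```text
clock: 24.25
ee_pos: [542.5, -392.7, 242.0]
tcp_rot: [2.294, 2.139, 0.001]
ft_force: [0.6, -1.3, -0.9]
finger_gap: 0.601
```

```bash
python3 snap.py wrist w10; python3 snap.py side s10; python3 - <<'E'
import cv2
im=cv2.imread("pics/s10.png")[40:240,340:600];cv2.imwrite("pics/s10c.png",cv2.resize(im,None,fx=3,fy=3,interpolation=cv2.INTER_CUBIC))
E
```

```text
t24.30 p [ 541.6 -392.4  239.4] psi -4.0 z [ 0.001 -0.002 -1.   ] q [ 0.92  0.51 -0.5   1.44  0.25  1.25  0.33] F [ 0.2  0.3 -0.7] gap 0.597
cam in tool [  69.5    1.5 -181.6]
t24.35 p [ 540.9 -392.1  237.8] psi -4.0 z [-0.001 -0.    -1.   ] q [ 0.92  0.52 -0.5   1.44  0.25  1.25  0.33] F [-0.5  0.2 -0.3] gap 0.598
```

View pics/w10.png

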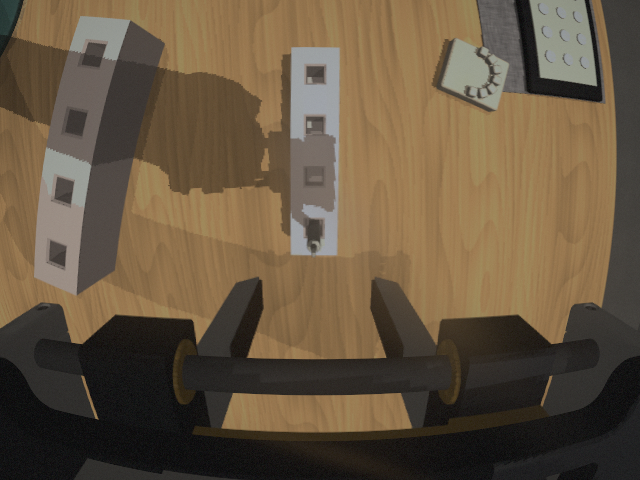

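View pics/s10c.png

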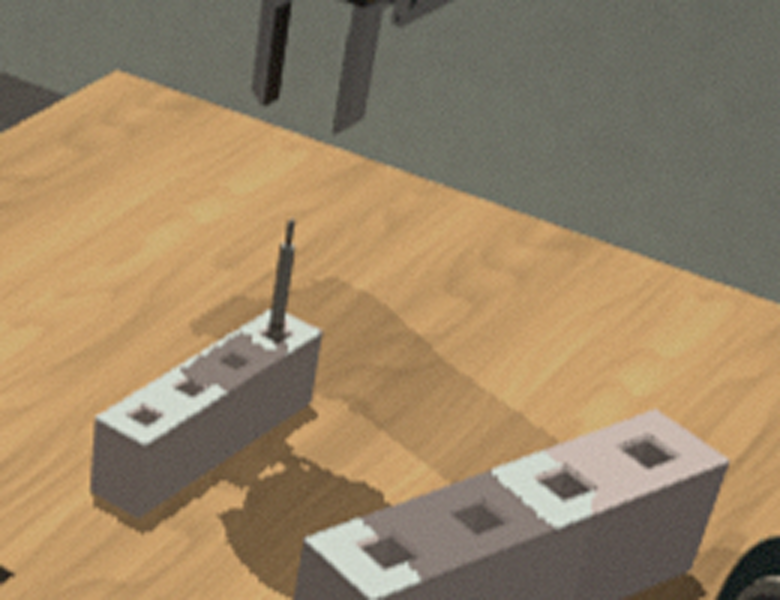

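The first instrument stands in hole3, with its end at (284,247) in the crop. I'll check its seated height and refine the other wells, then plan instrument 2 (y = −25).

```bash
python3 - <<'E'
from inst import *
import pickle
np.set_printoptions(precision=1,suppress=True)
c=pickle.load(open("w10.pkl","rb"));S=pickle.load(open("s10.pkl","rb"))
for v in ((314.5,176),(315,125),(315.5,74)): print(wonz(c,*v,65))
print("handle end z140 ->",(proj(S,(541.7,-394,140))-[340,40])*3,"tip160",(proj(S,(541.7,-394,160))-[340,40])*3)
e=ends[2]+np.array([1.9,.4,-2]);p=e-41*a
plan([((541,-392,262),Rt(-4),.6),((565,240,270),Rt(5),0.6),(p+90*a,MT,0.6)],57)
E
```

```text
[ 545.5 -343.9   65. ]
[ 549.3 -295.2   65. ]
[ 553.3 -245.3   65. ]
handle end z140 -> [285.9 242. ] tip160 [289.4 217.2]
0.0001 0 -0.0242 -0.1 0 0 0.6; 0.0527 -0.0017 -0.0007 0 0 -0.8 0.6; 0.0527 -0.0009 -0.0007 0 0 -0.7 0.6; 0.0527 -0.0003 -0.0007 0 0 -0.8 0.6; 0.0527 0.0004 -0.0007 0 0 -0.7 0.6; 0.0527 0.0011 -0.0007 0 0 -0.8 0.6; 0.0527 0.0018 -0.0007 0 0 -0.7 0.6; 0.0526 0.0025 -0.0007 0 0 -0.8 0.6; 0.0526 0.0032 -0.0007 0 0 -0.7 0.6; 0.0526 0.0038 -0.0006 0 0 -0.8 0.6; 0.0525 0.0046 -0.0007 0 0 -0.7 0.6; 0.0524 0.0052 -0.0006 0 0 -0.8 0.6

0.0524 0.0059 -0.0007 0 0 -0.7 0.6; 0.0102 -0.007 0.0265 6.7 -0.4 -2.5 0.6; 0.0106 -0.0034 0.0271 6.7 -0.5 -2.5 0.6; 0.0109 0.0003 0.0271 6.6 -0.4 -2.5 0.6
```

Seated: the end projects within 2 px of the bottomed position.

play_rows(series="0 0 -0.024 0 0 0 0.6; 0.0525 -0.0015 0 0 0 -0.8 0.6; 0.0525 -0.001 0 0 0 -0.7 0.6; 0.0525 0 0 0 0 -0.8 0.6; 0.0525 0.0005 0 0 0 -0.7 0.6; 0.0525 0.001 0 0 0 -0.8 0.6; 0.0525 0.002 0 0 0 -0.7 0.6; 0.0525 0.0025 0 0 0 -0.8 0.6; 0.0525 0.003 0 0 0 -0.7 0.6; 0.0525 0.004 0 0 0 -0.8 0.6; 0.0525 0.0045 0 0 0 -0.7 0.6; 0.0525 0.005 0 0 0 -0.8 0.6")

```text
clock: 25.85
ee_pos: [562.8, 187.1, 260.6]
tcp_rot: [-2.135, -2.302, 0.003]
ft_force: [0.4, -1.3, 0.1]
finger_gap: 0.6
```

play_rows(series="0.0525 0.006 -0.0005 0 0 -0.7 0.6; 0.01 -0.007 0.0265 6.7 -0.4 -2.5 0.6; 0.0105 -0.0035 0.027 6.7 -0.5 -2.5 0.6; 0.011 0 0.027 6.6 -0.4 -2.5 0.6; 0 0 0 0 0 0 0.6; 0 0 0 0 0 0 0.6; 0 0 0 0 0 0 0.6")

```text
clock: 26.72
ee_pos: [541.7, 266.8, 184.5]
tcp_rot: [-1.812, -2.26, 0.396]
ft_force: [0.4, 0.1, -0.5]
finger_gap: 0.599
```

```bash
cat > pick.py <<'E'
from inst import *
import pickle,sys
f,i=sys.argv[1],int(sys.argv[2])
c=pickle.load(open(f+".pkl","rb"))
e=ends[i]+np.array([1.9,.4,-2]);print("pred px",wproj(c,e).round(1))
plan([(e-41*a,MT,0.6,30)],45)
u,v=wproj(c,e);u,v=int(u),int(v)
im=c["img"][v-35:v+40,u-50:u+50,::-1];cv2.imwrite("pics/"+f+"d.png",cv2.resize(im,None,fx=7,fy=7,interpolation=cv2.INTER_CUBIC));print("off",u-50,v-35)
E
python3 snap.py wrist w11;python3 pick.py w11 2
```

```text
t26.77 p [541.7 266.8 184.5] psi 12.6 z [-0.333 -0.073 -0.94 ] q [-0.01  0.72 -0.74  1.38  0.31  1.52 -0.53] F [ 0.5 -0.  -0.3] gap 0.598
cam in tool [  69.2    0.8 -179.4]
pred px [312.5 264.4]
0.0006 -0.0007 0.0281 0 0 0 0.6; 0.0006 -0.0006 0.0282 0 0 0 0.6; 0.0006 -0.0007 0.0281 0.1 -0.1 0 0.6

off 262 229
```

View pics/w11d.png

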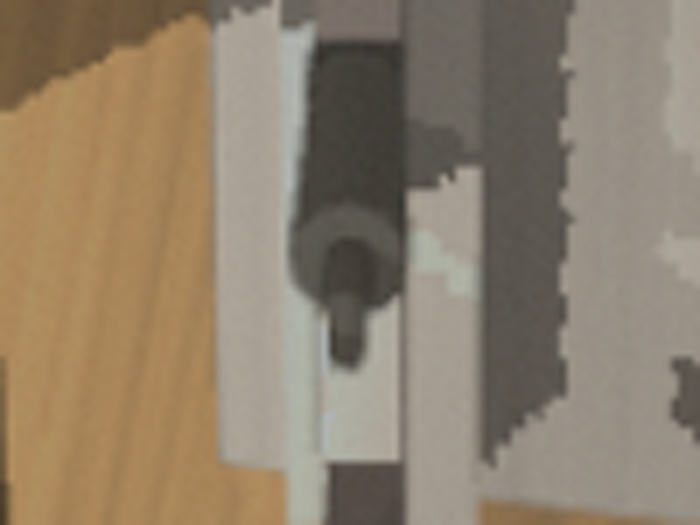

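play_rows(series="0.0013 -0.0027 0.021 0 0 0 0.6; 0 0 0.021 0 0 0 0.6; 0 0 0.021 0 0 0 0.6; 0 0 0.021 0 0 0 0.6; 0 0 0 0 0 0 0.6; 0 0 0 0 0 0 0; 0 0 0 0 0 0 0; 0 0 0 0 0 0 0; 0 0 0 0 0 0 0; 0 0 0 0 0 0 0")

```text
clock: 28.02
ee_pos: [510.4, 261.6, 105.3]
tcp_rot: [-1.81, -2.259, 0.4]
ft_force: [-2.9, 0.0, 5.0]
finger_gap: 0.11
```

```bash
cat > carry.py <<'E'
from inst import *
i=int(sys.argv[1]);wx,wy=float(sys.argv[2]),float(sys.argv[3])
st();p=monitor.state()["ee_pos"];e=ends[i]+np.array([1.9,.4,-2])
print("TCP->foot",130-(e-p)@a)
plan([(p+110*a,MT,0,28),((560,150,230),Rt(5),0,50),((wx,wy,205),Rt(-4.2),0,48)],45,8)
E
python3 carry.py 2 545.5 -341
```

```text
t28.02 p [510.4 261.6 105.3] psi 12.6 z [-0.336 -0.074 -0.939] q [-0.    0.76 -0.72  1.52  0.33  1.36 -0.56] F [-2.9  0.   5. ] gap 0.110
TCP->foot 88.0928137838306
0 -0.0001 -0.0275 0 0 0 0; 0 0 -0.0275 0 0 0 0; 0.0001 -0.0001 -0.0275 -0.1 0 0 0; 0 0 -0.0275 0 -0.1 0 0; -0.0399 -0.0067 -0.0051 -6.7 0.5 2.5 0; -0.0401 -0.0042 -0.0061 -6.6 0.4 2.5 0; -0.0401 -0.0018 -0.0067 -6.7 0.5 2.5 0; -0.0444 -0.0052 0.0022 0 0 0.8 0; -0.0444 -0.0046 0.0022 0 0 0.8 0; -0.0445 -0.004 0.0022 0 0 0.8 0; -0.0445 -0.0034 0.0022 0 0 0.9 0; -0.0446 -0.0026 0.0023 0 0 0.8 0

-0.0446 -0.002 0.0022 0 0 0.9 0; -0.0446 -0.0013 0.0023 0 0 0.8 0; -0.0447 -0.0007 0.0022 0 0 0.9 0; -0.0447 0 0.0023 0 0 0.8 0; -0.0446 0.0006 0.0022 0 0 0.9 0; -0.0447 0.0012 0.0023 0 0 0.8 0
```

play_rows(series="0 0 -0.0275 0 0 0 0; 0 0 -0.0275 0 0 0 0; 0 0 -0.0275 0 0 0 0; 0 0 -0.0275 0 0 0 0; -0.04 -0.0065 -0.005 -6.7 0.5 2.5 0; -0.04 -0.004 -0.006 -6.6 0.4 2.5 0; -0.04 -0.002 -0.0065 -6.7 0.5 2.5 0; -0.0445 -0.005 0.002 0 0 0.8 0; -0.0445 -0.0045 0.002 0 0 0.8 0; -0.0445 -0.004 0.002 0 0 0.8 0; -0.0445 -0.0035 0.002 0 0 0.9 0; -0.0445 -0.0025 0.002 0 0 0.8 0")

```text
clock: 29.52
ee_pos: [553.6, -74.7, 218.8]
tcp_rot: [-2.203, -2.236, -0.0]
ft_force: [1.2, -0.0, -0.7]
finger_gap: 0.11
```

play_rows(series="-0.0445 -0.002 0.002 0 0 0.9 0; -0.0445 -0.0015 0.002 0 0 0.8 0; -0.0445 -0.0005 0.0025 0 0 0.9 0; -0.0445 0 0.0025 0 0 0.8 0; -0.0445 0.0005 0.0025 0 0 0.9 0; -0.0445 0.001 0.0025 0 0 0.8 0; 0 0 0 0 0 0 0; 0 0 0 0 0 0 0; 0 0 0 0 0 0 0")

```text
clock: 30.65
ee_pos: [545.9, -338.8, 204.4]
tcp_rot: [-2.298, -2.139, -0.001]
ft_force: [-0.2, -0.7, -0.8]
finger_gap: 0.11
```

```bash
cat > wc.sh <<'E'
python3 snap.py wrist $1; python3 - <<P
import cv2
im=cv2.imread("pics/$1.png")[180:320,240:400];cv2.imwrite("pics/$1c.png",cv2.resize(im,None,fx=5,fy=4,interpolation=cv2.INTER_CUBIC))
P
E
bash wc.sh w12
```

```text
t30.70 p [ 545.9 -339.   204.5] psi -4.1 z [-0.001  0.002 -1.   ] q [ 0.9   0.51 -0.55  1.55  0.28  1.17  0.22] F [ 0.  -0.4 -0.3] gap 0.111
cam in tool [  69.6    1.1 -179.1]
```

View pics/w12c.png

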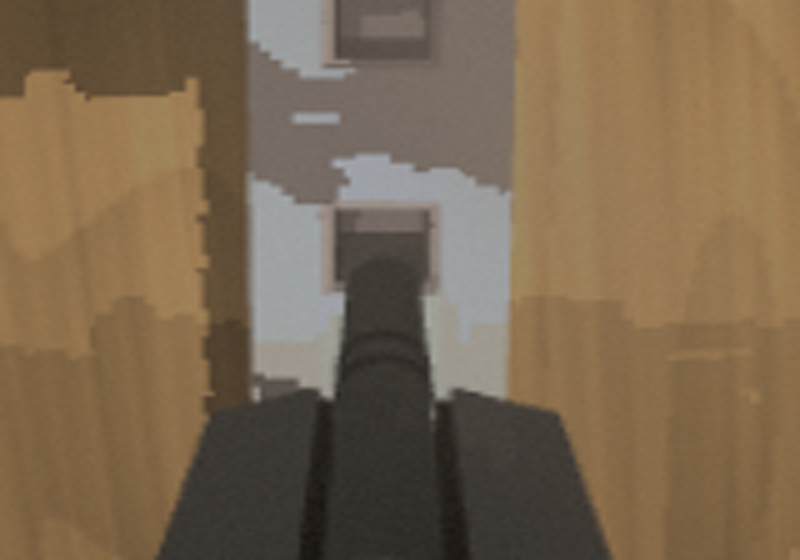

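```bash
python3 -c "
from foot import *
ana('w12',(316.5,244.4),(315.8,241.9),88)"
```

```text
foot [ 546.5 -340.2  116.5] off tool [-1.3  0.9 88. ] well [ 545.5 -344.8   65. ] shift tool [-4.8 -0.7 51.5]
```

play_rows(series="-0.0045 -0.0008 0.015 0 0 0 0; 0 0 0.025 0 0 0 0; 0 0 0 0 0 0 0; 0 0 0 0 0 0 0")

```text
clock: 31.2
ee_pos: [544.5, -344.5, 164.6]
tcp_rot: [-2.3, -2.137, -0.001]
ft_force: [0.4, -0.5, 0.5]
finger_gap: 0.115
```

```bash
bash wc.sh w13
```

```text
t31.25 p [ 544.7 -344.5  164.9] psi -4.2 z [-0.001  0.002 -1.   ] q [ 0.9   0.55 -0.54  1.58  0.3   1.1   0.21] F [ 0.7 -1.2 -0.8] gap 0.112
cam in tool [  69.5    1.  -178.8]
```

View pics/w13c.png

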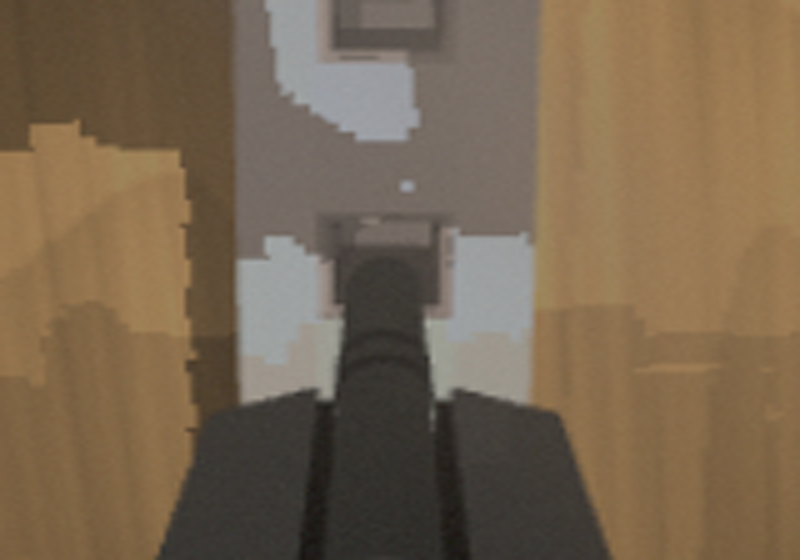

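```bash
python3 -c "
from foot import *
ana('w13',(316.5,244.2),(316.9,246.6),88)"
```

```text
foot [ 545.2 -345.6   76.9] off tool [-1.2  0.6 88. ] well [ 545.5 -344.9   65. ] shift tool [ 0.7  0.3 11.9]
```

Insert 65–67 mm, to TCP z of about 98, then release and rise.

play_rows(series="0.0006 0.0003 0.01 0 0 0 0; 0 0 0.014 0 0 0 0; 0 0 0.018 0 0 0 0; 0 0 0.018 0 0 0 0; 0 0 0.005 0 0 0 0; 0 0 0 0 0 0 0; 0 0 0 0 0 0 0.6; 0 0 0 0 0 0 0.6; 0 0 0 0 0 0 0.6")

```text
clock: 32.38
ee_pos: [544.6, -343.9, 99.5]
tcp_rot: [-2.3, -2.137, -0.0]
ft_force: [0.5, 0.5, -0.9]
finger_gap: 0.39
```

```bash
python3 - <<'E'
from inst import *
st()
e=ends[1]+np.array([1.9,.4,-2]);p=e-41*a;q=monitor.state()["ee_pos"]
plan([(q+[0,0,165],Rt(-4.2),.6),((560,270,270),Rt(5),0.6),(p+90*a,MT,0.6)],55)
E
```

```text
t32.38 p [ 544.6 -343.9   99.5] psi -4.2 z [-0.001  0.002 -1.   ] q [ 0.88  0.62 -0.51  1.64  0.35  0.98  0.18] F [ 0.5  0.5 -0.9] gap 0.390
0.0001 -0.0001 -0.055 0 0 0 0.6; 0.0001 -0.0001 -0.055 0 0 0 0.6; 0.0001 0 -0.055 -0.1 -0.1 0 0.6; 0.0511 -0.0025 -0.0005 0 0 -0.8 0.6; 0.0511 -0.0018 -0.0005 0 0 -0.8 0.6; 0.0512 -0.0011 -0.0005 0 0 -0.8 0.6; 0.0512 -0.0003 -0.0005 0 0 -0.8 0.6; 0.0512 0.0004 -0.0004 0 0 -0.8 0.6; 0.0512 0.0011 -0.0005 0 0 -0.7 0.6; 0.0511 0.0017 -0.0004 0 0 -0.8 0.6; 0.0511 0.0024 -0.0005 0 0 -0.7 0.6; 0.0511 0.003 -0.0004 0 0 -0.8 0.6

0.051 0.0038 -0.0005 0 0 -0.7 0.6; 0.051 0.0044 -0.0004 0 0 -0.8 0.6; 0.0509 0.0051 -0.0005 0 0 -0.7 0.6; 0.0166 -0.0084 0.0265 6.7 -0.4 -2.5 0.6; 0.017 -0.0046 0.0272 6.6 -0.5 -2.5 0.6; 0.0174 -0.0006 0.0273 6.7 -0.4 -2.5 0.6
```

play_rows(series="0 0 -0.04 0 0 0 0.6; 0 0 -0.06 0 0 0 0.6; 0 0 -0.06 0 0 0 0.6; 0.051 -0.0025 0 0 0 -0.8 0.6; 0.051 -0.002 0 0 0 -0.8 0.6; 0.051 -0.001 0 0 0 -0.8 0.6; 0.051 0 0 0 0 -0.8 0.6; 0.051 0.0005 0 0 0 -0.8 0.6; 0.051 0.001 0 0 0 -0.7 0.6; 0.051 0.0015 0 0 0 -0.8 0.6; 0.051 0.0025 0 0 0 -0.7 0.6; 0.051 0.003 0 0 0 -0.8 0.6")

```text
clock: 33.88
ee_pos: [556.2, 116.6, 260.4]
tcp_rot: [-2.165, -2.274, -0.001]
ft_force: [0.1, 0.2, -0.0]
finger_gap: 0.597
```

play_rows(series="0.051 0.004 0 0 0 -0.7 0.6; 0.051 0.0045 0 0 0 -0.8 0.6; 0.051 0.005 0 0 0 -0.7 0.6; 0.0165 -0.0085 0.0265 6.7 -0.4 -2.5 0.6; 0.017 -0.0045 0.027 6.6 -0.5 -2.5 0.6; 0.0175 -0.0005 0.0275 6.7 -0.4 -2.5 0.6; 0 0 0 0 0 0 0.6; 0 0 0 0 0 0 0.6; 0 0 0 0 0 0 0.6")

```text
clock: 35.0
ee_pos: [531.4, 315.8, 182.7]
tcp_rot: [-1.812, -2.259, 0.394]
ft_force: [-0.4, 0.3, 1.1]
finger_gap: 0.601
```

```bash
python3 snap.py wrist w14;python3 pick.py w14 1; python3 snap.py side s14
```

```text
t35.05 p [531.4 315.8 182.6] psi 12.6 z [-0.333 -0.071 -0.94 ] q [-0.07  0.76 -0.78  1.34  0.32  1.53 -0.61] F [1.  1.  0.3] gap 0.603
cam in tool [  69.2    0.8 -179.5]
pred px [310.4 265.4]
0.0005 -0.0011 0.0276 0 -0.1 0 0.6; 0.0005 -0.0011 0.0276 0 0 0 0.6; 0.0006 -0.001 0.0276 0.1 -0.1 0 0.6

off 260 230
t35.10 p [531.3 315.7 182.4] psi 12.6 z [-0.333 -0.072 -0.94 ] q [-0.07  0.76 -0.78  1.34  0.32  1.53 -0.61] F [ 0.6 -0.7  0.7] gap 0.604
```

View pics/w14d.png

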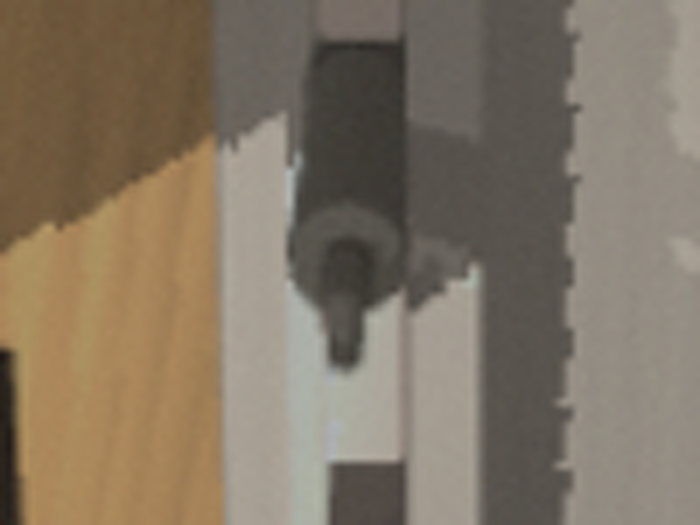

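View pics/s14.png

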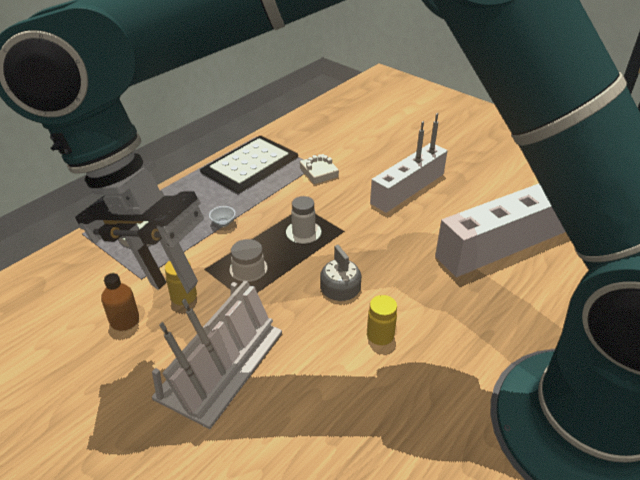

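play_rows(series="0.0011 -0.004 0.0207 0 0 0 0.6; 0 0 0.0207 0 0 0 0.6; 0 0 0.0207 0 0 0 0.6; 0 0 0.0207 0 0 0 0.6; 0 0 0 0 0 0 0.6; 0 0 0 0 0 0 0; 0 0 0 0 0 0 0; 0 0 0 0 0 0 0; 0 0 0 0 0 0 0; 0 0 0 0 0 0 0")

```text
clock: 36.35
ee_pos: [499.0, 310.4, 104.6]
tcp_rot: [-1.809, -2.258, 0.398]
ft_force: [-3.1, -1.6, 4.9]
finger_gap: 0.112
```

```bash
python3 carry.py 1 549.5 -292
```

```text
t36.35 p [499.  310.4 104.6] psi 12.6 z [-0.336 -0.072 -0.939] q [-0.06  0.79 -0.76  1.49  0.35  1.37 -0.65] F [-3.1 -1.6  4.9] gap 0.112
TCP->foot 87.30111702082954
0.0001 0 -0.0275 0 0 0 0; 0.0001 -0.0001 -0.0275 0 -0.1 0 0; 0 0 -0.0275 -0.1 0 0 0; 0 -0.0001 -0.0275 0 -0.1 0 0; -0.0424 -0.005 -0.004 -5 0.3 1.9 0; -0.0426 -0.0032 -0.0046 -5 0.4 1.9 0; -0.0426 -0.0013 -0.0051 -5 0.3 1.9 0; -0.0426 0.0006 -0.0054 -5 0.4 1.9 0; -0.0439 -0.0049 0.0025 0 0 0.9 0; -0.044 -0.0042 0.0025 0 0 0.9 0; -0.0441 -0.0035 0.0025 0 0 0.9 0; -0.0441 -0.0028 0.0025 0 0 0.9 0

-0.0442 -0.0021 0.0025 0 0 0.9 0; -0.0442 -0.0014 0.0025 0 0 0.9 0; -0.0442 -0.0007 0.0024 0 0 0.9 0; -0.0442 0 0.0025 0 0 0.9 0; -0.0442 0.0007 0.0024 0 0 1 0; -0.0442 0.0015 0.0025 0 0 0.9 0
```

play_rows(series="0 0 -0.0275 0 0 0 0; 0 0 -0.0275 0 0 0 0; 0 0 -0.0275 0 0 0 0; 0 0 -0.0275 0 0 0 0; -0.0425 -0.005 -0.004 -5 0.3 1.9 0; -0.0425 -0.003 -0.0045 -5 0.4 1.9 0; -0.0425 -0.0015 -0.005 -5 0.3 1.9 0; -0.0425 0.0005 -0.0055 -5 0.4 1.9 0; -0.044 -0.005 0.0025 0 0 0.9 0; -0.044 -0.004 0.0025 0 0 0.9 0; -0.044 -0.0035 0.0025 0 0 0.9 0; -0.044 -0.003 0.0025 0 0 0.9 0")

```text
clock: 37.85
ee_pos: [555.2, -28.2, 218.7]
tcp_rot: [-2.195, -2.243, -0.002]
ft_force: [0.2, 0.3, -0.8]
finger_gap: 0.112
```

play_rows(series="-0.044 -0.002 0.0025 0 0 0.9 0; -0.044 -0.0015 0.0025 0 0 0.9 0; -0.044 -0.0005 0.0025 0 0 0.9 0; -0.044 0 0.0025 0 0 0.9 0; -0.044 0.0005 0.0025 0 0 1 0; -0.044 0.0015 0.0025 0 0 0.9 0; 0 0 0 0 0 0 0; 0 0 0 0 0 0 0; 0 0 0 0 0 0 0")

```text
clock: 38.98
ee_pos: [549.2, -289.4, 203.0]
tcp_rot: [-2.297, -2.138, -0.002]
ft_force: [0.1, -0.4, -0.5]
finger_gap: 0.111
```

```bash
bash wc.sh w15
```

```text
t39.02 p [ 549.2 -289.6  203. ] psi -4.1 z [-0.001  0.003 -1.   ] q [ 0.89  0.48 -0.62  1.61  0.3   1.15  0.13] F [-0.7  0.8 -0.5] gap 0.110
cam in tool [  69.6    1.1 -179.1]
```

View pics/w15c.png

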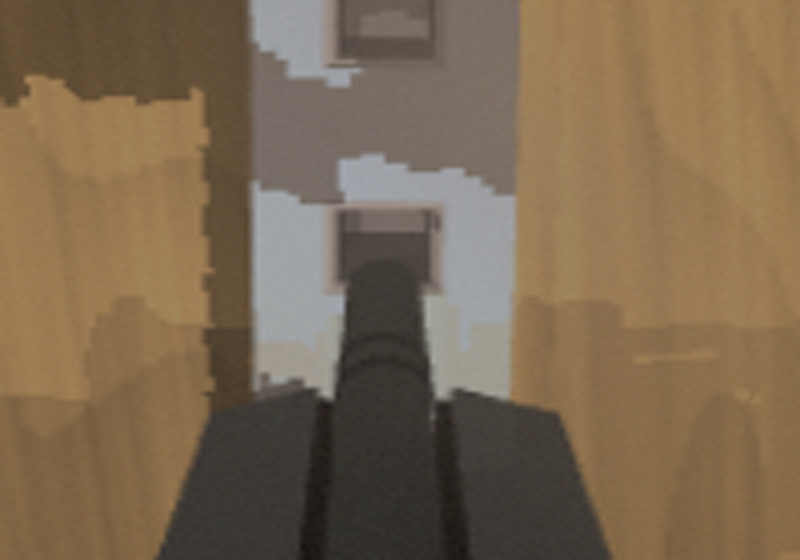

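```bash
python3 -c "
from foot import *
ana('w15',(316.5,245),(316.5,242.1),87.5)"
```

```text
foot [ 549.8 -291.   115.5] off tool [-1.6  0.9 87.5] well [ 549.3 -295.1   65. ] shift tool [-4.3 -0.  50.5]
```

play_rows(series="-0.0042 -0.0002 0.015 0 0 0 0; 0 0 0.024 0 0 0 0; 0 0 0 0 0 0 0; 0 0 0 0 0 0 0")

```text
clock: 39.52
ee_pos: [548.5, -294.7, 164.1]
tcp_rot: [-2.299, -2.136, -0.002]
ft_force: [-0.4, 0.5, -0.1]
finger_gap: 0.112
```

```bash
bash wc.sh w16
```

```text
t39.58 p [ 548.7 -294.8  164.4] psi -4.2 z [-0.001  0.003 -1.   ] q [ 0.89  0.52 -0.61  1.64  0.33  1.08  0.12] F [ 0.3 -0.6 -1.1] gap 0.114
cam in tool [  69.5    1.  -178.8]
```

View pics/w16c.png

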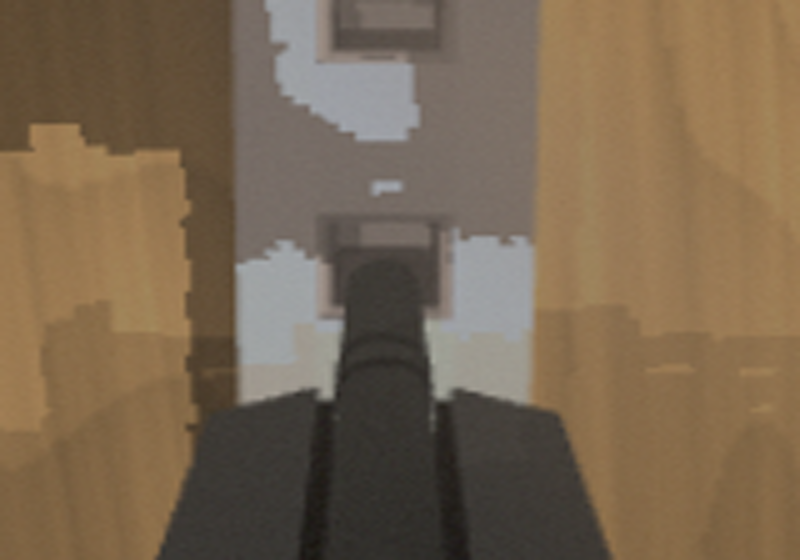

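play_rows(series="0.0007 0.0002 0.01 0 0 0 0; 0 0 0.014 0 0 0 0; 0 0 0.018 0 0 0 0; 0 0 0.018 0 0 0 0; 0 0 0.005 0 0 0 0; 0 0 0 0 0 0 0; 0 0 0 0 0 0 0.6; 0 0 0 0 0 0 0.6; 0 0 0 0 0 0 0.6")

```text
clock: 40.7
ee_pos: [548.6, -293.9, 99.1]
tcp_rot: [-2.299, -2.136, -0.002]
ft_force: [0.2, 0.1, -0.1]
finger_gap: 0.39
```

```bash
python3 - <<'E'
from inst import *
st()
e=ends[0]+np.array([1.9,.4,-2]);p=e-41*a;q=monitor.state()["ee_pos"]
plan([(q+[0,0,165],Rt(-4.2),.6),((550,310,270),Rt(5),0.6),(p+90*a,MT,0.6)],55)
E
```

```text
t40.70 p [ 548.6 -293.9   99.1] psi -4.2 z [-0.001  0.003 -1.   ] q [ 0.86  0.6  -0.58  1.69  0.38  0.97  0.08] F [ 0.2  0.1 -0.1] gap 0.390
0.0002 -0.0001 -0.055 0 -0.1 0 0.6; 0.0001 -0.0001 -0.055 0 0 0 0.6; 0 -0.0001 -0.055 -0.1 -0.1 0 0.6; 0.0548 -0.0039 -0.0006 0 0 -0.8 0.6; 0.0548 -0.0031 -0.0006 0 0 -0.8 0.6; 0.0548 -0.0024 -0.0006 0 0 -0.8 0.6; 0.0549 -0.0016 -0.0005 0 0 -0.9 0.6; 0.0549 -0.0008 -0.0006 0 0 -0.8 0.6; 0.0549 0 -0.0005 0 0 -0.9 0.6; 0.0549 0.0009 -0.0006 0 0 -0.8 0.6; 0.0549 0.0017 -0.0005 0 0 -0.9 0.6; 0.0548 0.0025 -0.0006 0 0 -0.8 0.6

0.0548 0.0033 -0.0005 0 0 -0.9 0.6; 0.0548 0.0041 -0.0006 0 0 -0.8 0.6; 0.0196 -0.0085 0.0265 6.7 -0.4 -2.5 0.6; 0.02 -0.0045 0.0271 6.6 -0.5 -2.5 0.6; 0.0204 -0.0004 0.0273 6.7 -0.4 -2.5 0.6
```

play_rows(series="0 0 -0.04 0 0 0 0.6; 0 0 -0.06 0 0 0 0.6; 0 0 -0.06 0 0 0 0.6; 0.055 -0.004 0 0 0 -0.8 0.6; 0.055 -0.003 0 0 0 -0.8 0.6; 0.055 -0.0025 0 0 0 -0.8 0.6; 0.055 -0.0015 0 0 0 -0.9 0.6; 0.055 -0.001 0 0 0 -0.8 0.6; 0.055 0 0 0 0 -0.9 0.6; 0.055 0.001 0 0 0 -0.8 0.6; 0.055 0.0015 0 0 0 -0.9 0.6; 0.055 0.0025 0 0 0 -0.8 0.6")

```text
clock: 42.2
ee_pos: [549.5, 202.6, 260.8]
tcp_rot: [-2.155, -2.282, -0.003]
ft_force: [0.8, -0.4, 0.6]
finger_gap: 0.601
```

play_rows(series="0.055 0.0035 0 0 0 -0.9 0.6; 0.055 0.004 0 0 0 -0.8 0.6; 0.0195 -0.0085 0.0265 6.7 -0.4 -2.5 0.6; 0.02 -0.0045 0.027 6.6 -0.5 -2.5 0.6; 0.0205 -0.0005 0.027 6.7 -0.4 -2.5 0.6; 0 0 0 0 0 0 0.6; 0 0 0 0 0 0 0.6; 0 0 0 0 0 0 0.6")

```text
clock: 43.2
ee_pos: [520.0, 367.5, 183.8]
tcp_rot: [-1.812, -2.259, 0.392]
ft_force: [-0.2, -0.5, 0.1]
finger_gap: 0.604
```

```bash
python3 snap.py wrist w17;python3 pick.py w17 0
```

```text
t43.25 p [520.  367.4 183.7] psi 12.6 z [-0.333 -0.07  -0.94 ] q [-0.13  0.8  -0.82  1.29  0.35  1.55 -0.7 ] F [-0.4  0.5  0.2] gap 0.600
cam in tool [  69.2    0.7 -179.5]
pred px [310.8 269.3]
-0.0005 -0.001 0.028 0 -0.1 0 0.6; -0.0004 -0.0011 0.0279 0.1 -0.1 0 0.6; -0.0004 -0.001 0.028 0 -0.1 0 0.6

off 260 234
```

View pics/w17d.png

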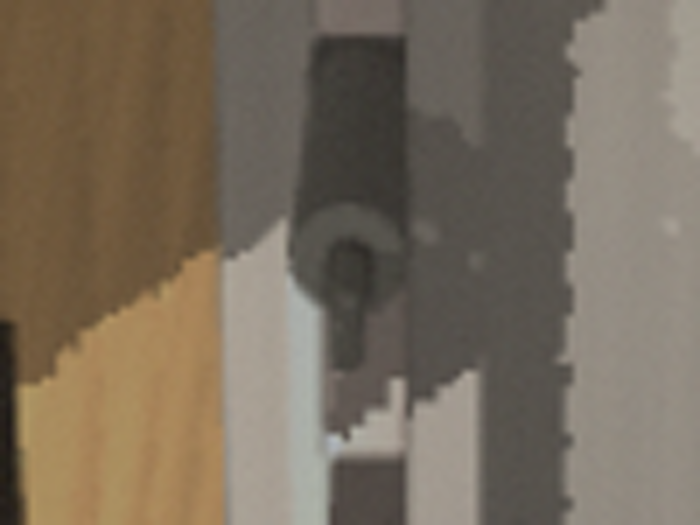

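play_rows(series="-0.0019 -0.004 0.021 0 -0.2 0 0.6; 0 0 0.021 0 0 0 0.6; 0 0 0.021 0 0 0 0.6; 0 0 0.021 0 0 0 0.6; 0 0 0 0 0 0 0.6; 0 0 0 0 0 0 0; 0 0 0 0 0 0 0; 0 0 0 0 0 0 0; 0 0 0 0 0 0 0; 0 0 0 0 0 0 0")

```text
clock: 44.5
ee_pos: [487.9, 359.0, 104.5]
tcp_rot: [-1.809, -2.26, 0.399]
ft_force: [-1.6, -0.2, 3.2]
finger_gap: 0.113
```

```bash
python3 carry.py 0 553.3 -243
```

```text
t44.50 p [487.9 359.  104.5] psi 12.6 z [-0.335 -0.074 -0.939] q [-0.12  0.84 -0.81  1.44  0.38  1.39 -0.73] F [-1.6 -0.2  3.2] gap 0.113
TCP->foot 87.08499657230092
0 0 -0.0275 0 0 0 0; 0 -0.0001 -0.0275 0 0 0 0; 0 0 -0.0275 0 0 0 0; 0.0001 -0.0001 -0.0275 -0.1 0 0 0; -0.0439 -0.004 -0.0033 -4 0.3 1.5 0; -0.044 -0.0025 -0.0038 -4 0.2 1.5 0; -0.044 -0.0011 -0.0041 -4 0.3 1.5 0; -0.0441 0.0003 -0.0043 -4 0.2 1.5 0; -0.044 0.0018 -0.0044 -4 0.3 1.6 0; -0.0434 -0.0045 0.0028 0 0 1 0; -0.0435 -0.0038 0.0027 0 0 1 0; -0.0436 -0.003 0.0028 0 0 1 0

-0.0436 -0.0022 0.0027 0 0 1 0; -0.0437 -0.0015 0.0028 0 0 1 0; -0.0437 -0.0007 0.0027 0 0 1 0; -0.0437 0.0001 0.0028 0 0 1 0; -0.0436 0.0008 0.0027 0 0 1.1 0; -0.0436 0.0016 0.0028 0 0 1 0
```

play_rows(series="0 0 -0.0275 0 0 0 0; 0 0 -0.0275 0 0 0 0; 0 0 -0.0275 0 0 0 0; 0 0 -0.0275 0 0 0 0; -0.044 -0.004 -0.0035 -4 0.3 1.5 0; -0.044 -0.0025 -0.004 -4 0.2 1.5 0; -0.044 -0.001 -0.004 -4 0.3 1.5 0; -0.044 0 -0.0045 -4 0.2 1.5 0; -0.044 0.002 -0.0045 -4 0.3 1.6 0; -0.0435 -0.0045 0.003 0 0 1 0; -0.0435 -0.004 0.003 0 0 1 0; -0.0435 -0.003 0.003 0 0 1 0")

```text
clock: 46.0
ee_pos: [557.7, 17.5, 221.6]
tcp_rot: [-2.184, -2.258, 0.001]
ft_force: [0.7, -1.6, -0.0]
finger_gap: 0.109
```

play_rows(series="-0.0435 -0.002 0.003 0 0 1 0; -0.0435 -0.0015 0.003 0 0 1 0; -0.0435 -0.0005 0.003 0 0 1 0; -0.0435 0 0.003 0 0 1 0; -0.0435 0.001 0.002 0 0 1 0; -0.0435 0.0015 0.002 0 0 1 0; 0 0 0 0 0 0 0; 0 0 0 0 0 0 0; 0 0 0 0 0 0 0")

```text
clock: 47.12
ee_pos: [554.2, -240.8, 205.7]
tcp_rot: [-2.296, -2.143, 0.001]
ft_force: [0.5, -0.1, -1.2]
finger_gap: 0.111
```

```bash
bash wc.sh w18
```

```text
t47.17 p [ 554.2 -241.   205.7] psi -4.0 z [-0.001  0.    -1.   ] q [ 0.89  0.47 -0.71  1.65  0.33  1.15  0.03] F [ 0.2  0.7 -1.2] gap 0.109
cam in tool [  69.6    1.1 -179.1]
```

View pics/w18c.png

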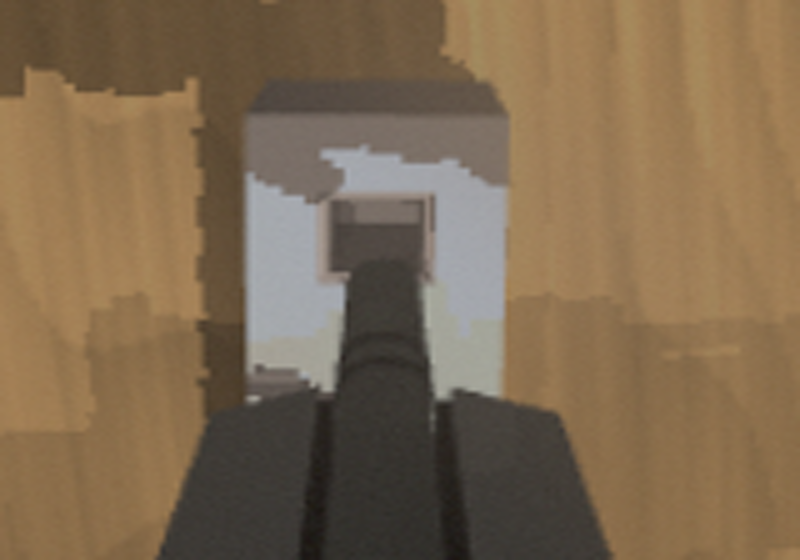

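```bash
python3 -c "
from foot import *
ana('w18',(316.5,244.9),(314.9,239.0),87)"
```

```text
foot [ 554.9 -242.5  118.7] off tool [-1.5  0.9 87. ] well [ 553.2 -244.7   65. ] shift tool [-2.4 -1.5 53.7]
```

play_rows(series="-0.0026 -0.0015 0.017 0 0 0 0; 0 0 0.025 0 0 0 0; 0 0 0 0 0 0 0; 0 0 0 0 0 0 0")

```text
clock: 47.68
ee_pos: [552.4, -244.5, 163.8]
tcp_rot: [-2.298, -2.141, 0.001]
ft_force: [0.5, -0.2, 0.3]
finger_gap: 0.113
```

```bash
bash wc.sh w19
```

```text
t47.73 p [ 552.6 -244.6  164.1] psi -4.0 z [-0. -0. -1.] q [ 0.88  0.51 -0.69  1.69  0.36  1.07  0.01] F [ 0.9 -0.5  0.3] gap 0.112
cam in tool [  69.5    1.  -178.8]
```

View pics/w19c.png

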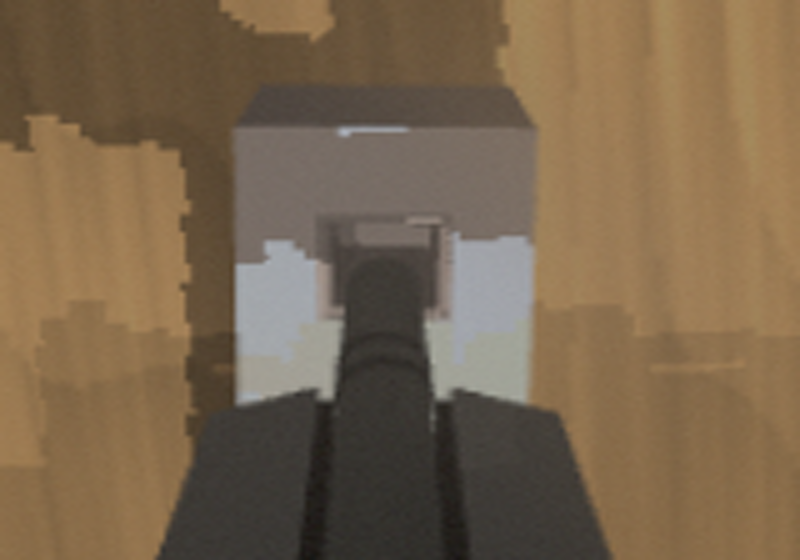

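Same alignment as the previous two. Insert.

play_rows(series="0.0006 0.0002 0.01 0 0 0 0; 0 0 0.014 0 0 0 0; 0 0 0.018 0 0 0 0; 0 0 0.018 0 0 0 0; 0 0 0.005 0 0 0 0; 0 0 0 0 0 0 0; 0 0 0 0 0 0 0.6; 0 0 0 0 0 0 0.6; 0 0 0 0 0 0 0.6; 0 0 -0.04 0 0 0 0.6; 0 0 -0.06 0 0 0 0.6; 0 0 -0.06 0 0 0 0.6")

```text
clock: 49.22
ee_pos: [552.3, -243.9, 260.4]
tcp_rot: [-2.298, -2.141, 0.001]
ft_force: [0.6, -0.8, -0.7]
finger_gap: 0.601
```

```bash
python3 snap.py top t20; python3 snap.py side s20; python3 - <<'E'
import cv2
im=cv2.imread("pics/s20.png")[60:260,330:600];cv2.imwrite("pics/s20c.png",cv2.resize(im,None,fx=2.9,fy=2.9,interpolation=cv2.INTER_CUBIC))
E
```

```text
t49.27 p [ 555.  -244.1  268.4] psi -4.0 z [ 0.007 -0.004 -1.   ] q [ 0.91  0.41 -0.73  1.57  0.29  1.26  0.06] F [0.3 0.7 9.5] gap 0.595
t49.33 p [ 554.9 -244.3  264.9] psi -4.0 z [ 0.007 -0.004 -1.   ] q [ 0.91  0.42 -0.73  1.58  0.29  1.25  0.06] F [ 0.3  0.3 -1.5] gap 0.601
```

View pics/t20.png

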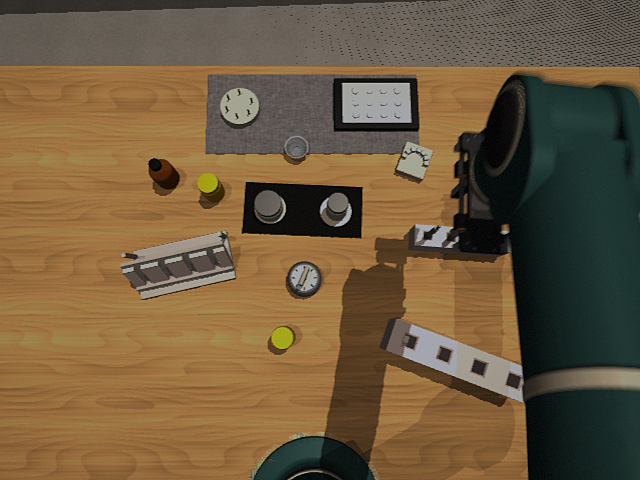

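View pics/s20c.png

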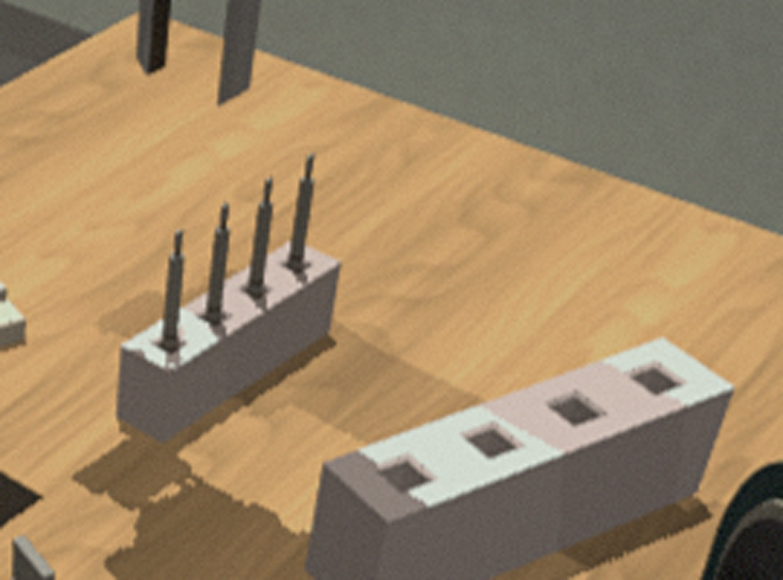

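All four instruments stand at equal height in the small holder at (463,237). Both jars are still on their marks, and the cast, flask and dish are undisturbed. Now the timer; I'll move to view it from above.

```bash
python3 - <<'E'
from inst import *
plan([((462,-55,265),Rt(0),1)],55)
E
```

```text
0.0456 -0.0265 -0.0003 0.1 0 -1 1; 0.046 -0.0257 -0.0003 0.1 0.1 -1 1; 0.0465 -0.0249 -0.0002 0.1 0 -1 1; 0.0468 -0.0241 -0.0002 0.1 0.1 -1 1
```

play_rows(series="0.0455 -0.0265 0 0.1 0 -1 0.5; 0.046 -0.0255 0 0.1 0.1 -1 0.5; 0.0465 -0.025 0 0.1 0 -1 0.5; 0.0465 -0.024 0 0.1 0 -1 0.5; 0 0 0 0 0 0 0.5; 0 0 0 0 0 0 0.5; 0 0 0 0 0 0 0.5")

```text
clock: 50.2
ee_pos: [460.1, -56.1, 258.8]
tcp_rot: [-2.219, -2.213, 0.006]
ft_force: [-0.1, -0.6, 0.9]
finger_gap: 0.496
```

```bash
python3 snap.py wrist w21;python3 - <<'E'
import pickle,cv2
from h import *
c=pickle.load(open("w21.pkl","rb"));print(wproj(c,(462,19,72)))
u,v=map(int,wproj(c,(462,19,72)))
im=c["img"][max(0,v-55):v+55,u-75:u+75,::-1];cv2.imwrite("pics/w21c.png",cv2.resize(im,None,fx=5,fy=5,interpolation=cv2.INTER_CUBIC));print(u-75,max(0,v-55))
E
```

```text
t50.25 p [460.1 -55.9 258.8] psi -0.1 z [-0.008  0.003 -1.   ] q [ 0.86  0.14 -0.87  1.9   0.11  1.16 -0.05] F [ 0.4 -0.1 -0. ] gap 0.498
cam in tool [  69.3    1.1 -179.1]
[319.12893234 149.88734486]
244 94
```

View pics/w21c.png

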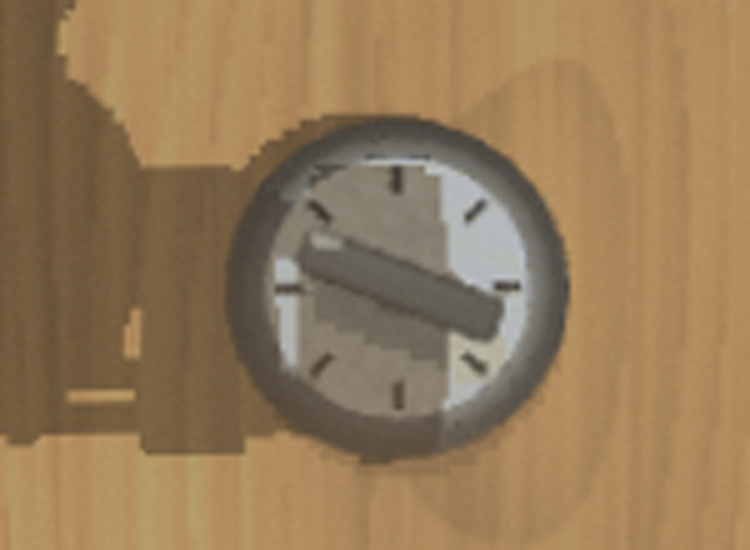

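```bash
python3 - <<'E'
import pickle
from inst import *
np.set_printoptions(precision=1,suppress=True)
c=pickle.load(open("w21.pkl","rb"))
f=lambda u,v,z: wonz(c,u/5-.4+244,v/5-.4+94,z)
A,B=f(308,252,89),f(495,321,89);print(A,B,np.linalg.norm(A-B),(A+B)/2,"ang",np.degrees(np.arctan2(*(B-A)[1::-1])),"dial",f(398,288,42))
st()
E
```

```text
[449.1  24.3  89. ] [483.9  11.4  89. ] 37.10274346281202 [466.5  17.8  89. ] ang -20.400777399549646 dial [466.2  18.1  42. ]
t50.25 p [460.1 -55.9 258.8] psi -0.1 z [-0.  0. -1.] q [ 0.9  0.1 -0.9  1.9  0.1  1.2 -0.1] F [ 0.4 -0.1 -0. ] gap 0.498
```

```bash
python3 - <<'E'
from inst import *
plan([((464,18.5,150),Rt(68.5),.5)],55,9.5)
E
```

```text
0.0093 0.0006 0.0136 0 -0.1 -8.6 0.5; 0.0091 0.002 0.0136 0 0 -8.6 0.5; 0.0087 0.0033 0.0136 -0.1 -0.1 -8.6 0.5; 0.0081 0.0045 0.0136 0 0 -8.6 0.5; 0.0074 0.0057 0.0136 -0.1 -0.1 -8.6 0.5; 0.0065 0.0067 0.0136 0 0 -8.5 0.5; 0.0054 0.0076 0.0136 -0.1 -0.1 -8.6 0.5; 0.0042 0.0083 0.0136 0 0 -8.5 0.5
```

play_rows(series="0.0093 0.0005 0.0135 0 -0.1 -8.6 0.5; 0.009 0.002 0.0135 0 0 -8.6 0.5; 0.0087 0.0033 0.0135 0 -0.1 -8.6 0.5; 0.008 0.0045 0.0135 0 0 -8.6 0.5; 0.0074 0.0057 0.0135 0 -0.1 -8.6 0.5; 0.0065 0.0067 0.0135 0 0 -8.5 0.5; 0.0054 0.0076 0.0135 0 0 -8.6 0.5; 0.0042 0.0083 0.0135 0 0 -8.5 0.5; 0 0 0 0 0 0 0.5; 0 0 0 0 0 0 0.5")

```text
clock: 51.5
ee_pos: [463.7, 18.4, 151.2]
tcp_rot: [-0.59, -3.08, 0.005]
ft_force: [-0.1, -0.1, 0.1]
finger_gap: 0.501
```

```bash
bash wc.sh w22; python3 - <<'E'
from plan import *
import pickle
c=pickle.load(open("w22.pkl","rb"));s=monitor.state();M=R.from_rotvec(s["tcp_rot"]).as_matrix();p=s["ee_pos"]
for z in (89,72,42): print(z,wproj(c,[p[0],p[1],z]).round(1))
E
```

```text
t51.55 p [463.8  18.4 151.3] psi 68.3 z [-0.006 -0.003 -1.   ] q [ 0.78  0.36 -1.05  2.03  0.38  0.97  0.73] F [ 0.3 -0.3  0.4] gap 0.501
cam in tool [  69.    -0.5 -179. ]
89 [317.8 259.8]
72 [317.8 253.4]
42 [317.8 243.8]
```

View pics/w22c.png

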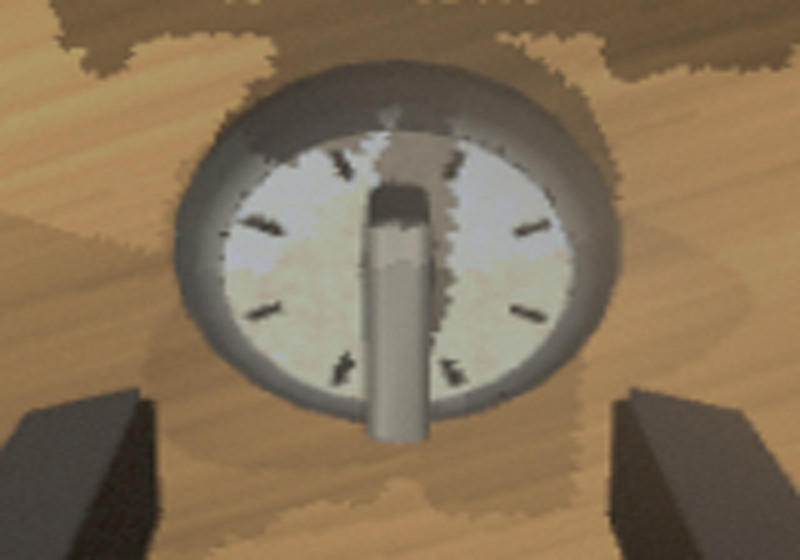

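```bash
python3 - <<'E'
from plan import *
import pickle
np.set_printoptions(precision=1,suppress=True)
c=pickle.load(open("w22.pkl","rb"));s=monitor.state();M=R.from_rotvec(s["tcp_rot"]).as_matrix();p=s["ee_pos"]
A=wonz(c,319.6,235.3,89);B=wonz(c,319.7,289.8,89);C=(A+B)/2;D=wonz(c,319.3,245.3,42)
print(A,B,np.linalg.norm(A-B),"C",C,"tool",M.T@(C-p),"dial",D,M.T@(D-p))
plan([((C[0]*.5+D[0]*.5,C[1]*.5+D[1]*.5,55),Rt(68.5),.5)],25)
E
```

```text
[448.5  25.8  89. ] [484.3  11.7  89. ] 38.506598789546125 C [466.4  18.7  89. ] tool [-2.6  1.6 62.3] dial [465.3  19.   42. ] [ -1.7   1.6 109.3]
-0.0006 0.0004 0.0241 -0.1 -0.1 0 0.5; -0.0005 0.0004 0.0241 -0.1 0 -0.1 0.5; -0.0005 0.0003 0.024 0 -0.1 0 0.5; -0.0004 0.0003 0.0241 -0.1 0 -0.1 0.5
```

play_rows(series="-0.0021 0.0016 0.024 -0.2 -0.2 -0.1 0.5; 0 0 0.024 0 0 0 0.5; 0 0 0.024 0 0 0 0.5; 0 0 0.024 0 0 0 0.5; 0 0 0 0 0 0 0.5; 0 0 0 0 0 0 0; 0 0 0 0 0 0 0; 0 0 0 0 0 0 0; 0 0 0 0 0 0 0; 0 0 0 0 0 0 0")

```text
clock: 52.8
ee_pos: [465.9, 19.4, 55.1]
tcp_rot: [-0.582, -3.086, 0.002]
ft_force: [-1.6, -1.2, 6.3]
finger_gap: 0.095
```

```bash
python3 -c "
from plan import *
st();print(monitor.state()['wrist_torque'])"
```

```text
t52.80 p [465.9  19.4  55.1] psi 68.6 z [-0.001 -0.001 -1.   ] q [ 0.64  0.52 -0.9   2.1   0.58  0.79  0.58] F [-1.6 -1.2  6.3] gap 0.095
[-0.15476225  0.06184297 -0.13388998]
```

The wing is gripped (8.9 mm). Turn clockwise, which is + about tool z.

play_rows(series="0 0 0 0 0 6 0; 0 0 0 0 0 8 0; 0 0 0 0 0 8 0; 0 0 0 0 0 8 0; 0 0 0 0 0 8 0; 0 0 0 0 0 8 0; 0 0 0 0 0 4 0; 0 0 0 0 0 0 0")

```text
clock: 53.8
ee_pos: [465.9, 19.4, 55.1]
tcp_rot: [-1.831, -2.552, 0.003]
ft_force: [-1.9, -1.7, 6.7]
finger_gap: 0.095
```

```bash
python3 -c "
from plan import *
st();print(monitor.state()['wrist_torque'])"
```

```text
t53.80 p [465.9  19.4  55.1] psi 18.7 z [-0.001 -0.001 -1.   ] q [ 0.48  0.45 -0.7   2.1   0.43  0.74 -0.17] F [-1.9 -1.7  6.7] gap 0.095
[-0.48613356  0.17881874 -0.11176127]
```

play_rows(series="0 0 0 0 0 6 0; 0 0 0 0 0 8 0; 0 0 0 0 0 8 0; 0 0 0 0 0 8 0; 0 0 0 0 0 8 0; 0 0 0 0 0 8 0; 0 0 0 0 0 8 0; 0 0 0 0 0 8 0; 0 0 0 0 0 8 0; 0 0 0 0 0 0 0")

```text
clock: 55.05
ee_pos: [465.8, 19.4, 55.1]
tcp_rot: [2.964, 1.039, -0.003]
ft_force: [-2.4, -2.1, 8.0]
finger_gap: 0.095
```

```bash
python3 -c "
from plan import *
st();print(monitor.state()['wrist_torque'])"
```

```text
t55.05 p [465.8  19.4  55.1] psi -51.4 z [-0.001 -0.001 -1.   ] q [ 0.25  0.39 -0.42  2.11  0.25  0.69 -1.23] F [-2.4 -2.1  8. ] gap 0.095
[-0.51714654  0.37799755  0.00975475]
```

play_rows(series="0 0 0 0 0 6 0; 0 0 0 0 0 8 0; 0 0 0 0 0 8 0; 0 0 0 0 0 8 0; 0 0 0 0 0 8 0; 0 0 0 0 0 6 0; 0 0 0 0 0 0 0")

```text
clock: 55.92
ee_pos: [465.7, 19.4, 55.0]
tcp_rot: [3.137, -0.146, -0.002]
ft_force: [-2.8, -1.8, 8.7]
finger_gap: 0.093
```

```bash
python3 -c "
from plan import *
st();print(monitor.state()['wrist_torque'])"
```

```text
t55.92 p [465.7  19.4  55. ] psi -95.3 z [-0.002 -0.001 -1.   ] q [ 0.1   0.37 -0.25  2.11  0.14  0.68 -1.9 ] F [-2.8 -1.8  8.7] gap 0.093
[-0.50872174  0.46447168 -0.02609029]
```

play_rows(series="0 0 0 0 0 4 0; 0 0 0 0 0 4 0; 0 0 0 0 0 4 0; 0 0 0 0 0 4 0")

```text
clock: 56.42
ee_pos: [465.7, 19.4, 55.1]
tcp_rot: [3.086, -0.582, -0.002]
ft_force: [-3.9, -2.1, 9.1]
finger_gap: 0.095
```

```bash
python3 -c "
from plan import *
st();print(monitor.state()['wrist_torque'])"
```

```text
t56.42 p [465.7  19.4  55.1] psi -111.4 z [-0.002 -0.001 -1.   ] q [ 0.05  0.37 -0.18  2.11  0.11  0.67 -2.15] F [-3.9 -2.1  9.1] gap 0.095
[-0.33737838  0.46188118  0.09871174]
```

play_rows(series="0 0 0 0 0 4 0; 0 0 0 0 0 3 0; 0 0 0 0 0 0 0")

```text
clock: 56.8
ee_pos: [465.7, 19.5, 55.0]
tcp_rot: [3.045, -0.766, -0.002]
ft_force: [-2.7, -2.6, 9.0]
finger_gap: 0.101
```

```bash
python3 -c "
from plan import *
st();print(monitor.state()['wrist_torque'])"
```

```text
t56.80 p [465.7  19.5  55. ] psi -118.2 z [-0.002 -0.001 -1.   ] q [ 0.03  0.36 -0.16  2.11  0.09  0.67 -2.26] F [-2.7 -2.6  9. ] gap 0.101
[-0.45979196  0.51793831  0.43392162]
```

The torque about z rose from 0.1 to 0.43 N m and the jaws were pried open slightly, so this looks like the stop after about 187°. One more small push to confirm.

play_rows(series="0 0 0 0 0 3 0; 0 0 0 0 0 0 0")

```text
clock: 57.05
ee_pos: [465.8, 19.4, 55.0]
tcp_rot: [3.024, -0.845, -0.002]
ft_force: [-1.8, -3.1, 8.3]
finger_gap: 0.104
```

```bash
python3 -c "
from plan import *
st();print(monitor.state()['wrist_torque'])"; bash wc.sh w23
```

```text
t57.05 p [465.8  19.4  55. ] psi -121.2 z [-0.002 -0.001 -1.   ] q [ 0.02  0.36 -0.15  2.11  0.08  0.67 -2.3 ] F [-1.8 -3.1  8.3] gap 0.104
[-0.5230797   0.35368349  0.59490265]
t57.10 p [465.8  19.5  55.1] psi -121.2 z [-0.002 -0.001 -1.   ] q [ 0.02  0.36 -0.15  2.11  0.08  0.67 -2.3 ] F [-1.9 -2.1  8.8] gap 0.104
cam in tool [  71.7    0.4 -179.1]
```

View pics/w23.png

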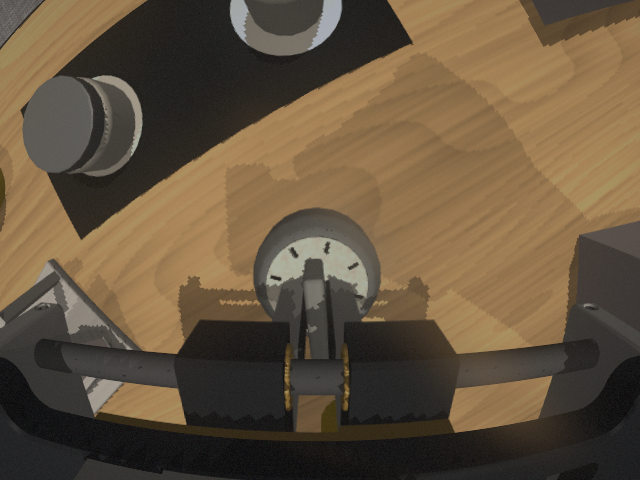

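The stop is confirmed: torque is 0.6 N m, and the tool turned further while the wing stayed put. Release, rise and check.

play_rows(series="0 0 0 0 0 0 0.5; 0 0 0 0 0 0 0.5; 0 0 0 0 0 0 0.5; 0 0 0 0 0 0 0.5; 0 0 -0.03 0 0 0 0.5; 0 0 -0.05 0 0 0 0.5; 0 0 -0.06 0 0 0 0.5; 0 0 -0.05 0 0 0 0.5; 0 0 0 0 0 0 0.5; 0 0 0 0 0 0 0.5")

```text
clock: 58.35
ee_pos: [465.7, 19.6, 244.4]
tcp_rot: [3.024, -0.848, -0.003]
ft_force: [0.3, 0.1, 0.1]
finger_gap: 0.501
```

```bash
bash wc.sh w24; python3 snap.py side s24
```

```text
t58.40 p [465.4  19.6 243.9] psi -121.3 z [-0.003 -0.001 -1.   ] q [ 0.05  0.1  -0.16  1.94  0.02  1.11 -2.24] F [ 0.6  0.4 -0.9] gap 0.499
cam in tool [  71.7    0.3 -179.6]
t58.45 p [465.4  19.6 243.7] psi -121.3 z [-0.004 -0.001 -1.   ] q [ 0.05  0.1  -0.16  1.94  0.02  1.11 -2.24] F [ 0.2 -0.4 -0.4] gap 0.501
```

View pics/w24c.png

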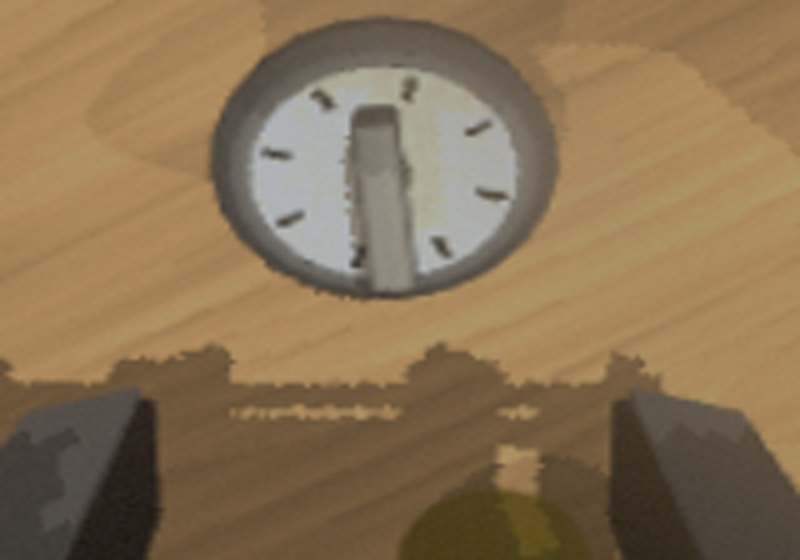

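View pics/s24.png

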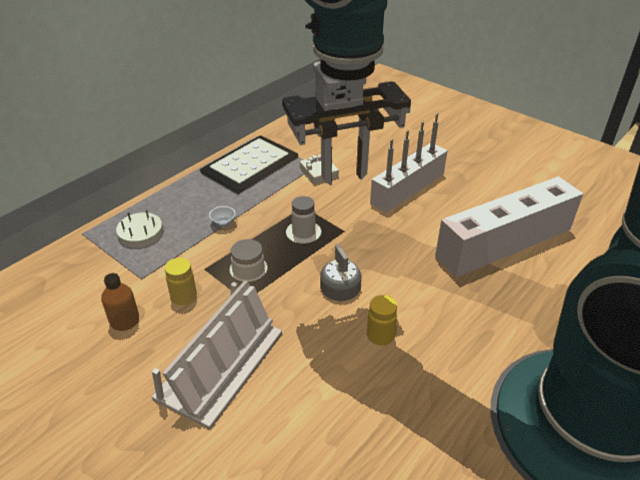

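```bash
python3 - <<'E'
from plan import *
import pickle
c=pickle.load(open("w24.pkl","rb"))
A=wonz(c,240+377/5-.4,180+126/4-.4,89);B=wonz(c,240+393/5-.4,180+290/4-.4,89)
print(A,B,np.linalg.norm(A-B),"wing ang",np.degrees(np.arctan2(*(A-B)[1::-1])))
c=eyes=None
from rig import eyes
c=eyes.camera("top");cv2.imwrite("pics/t24.png",c["img"][:,:,::-1])
im=c["img"][180:240,235:370,::-1];cv2.imwrite("pics/t24c.png",cv2.resize(im,None,fx=5.9,fy=5.9,interpolation=cv2.INTER_CUBIC))
E
```

```text
[483.43851251   9.16741738  89.        ] [448.96033742  26.70372305  89.        ] 38.681605121029285 wing ang -26.958820473783923
```

View pics/t24.png

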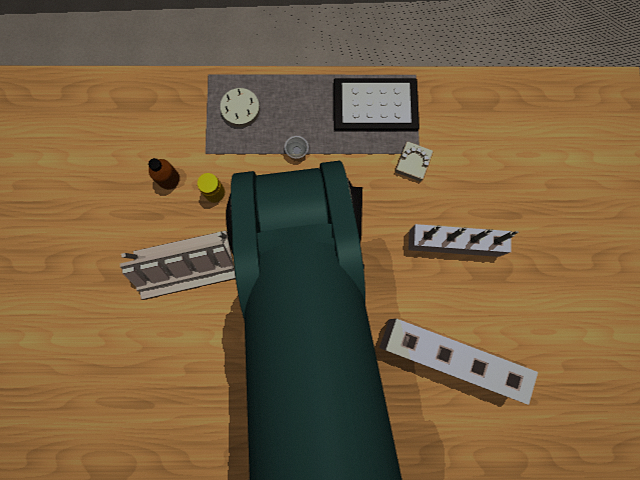

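The wing now lies at −27°. It started at −21.5°, so it turned about 185.5° (3.24 rad), which is consistent with the stop. Now I'll move the arm aside and check the jars once more.

```bash
python3 - <<'E'
from plan import *
plan([((430,-250,270),Rt(-85),0.5)],50,9)
E
```

```text
0.0183 0.0415 -0.0043 0 0 -6.1 0.5; 0.0138 0.0432 -0.0043 0 0 -6 0.5; 0.0092 0.0444 -0.0043 0 0.1 -6.1 0.5; 0.0045 0.0451 -0.0043 0 0 -6 0.5; -0.0003 0.0453 -0.0044 0 0.1 -6.1 0.5; -0.0051 0.045 -0.0043 0.1 0 -6 0.5
```

play_rows(series="0.018 0.0415 -0.0045 0 0 -6 0.5; 0.014 0.043 -0.0045 0 0 -6 0.5; 0.009 0.0445 -0.0045 0 0 -6 0.5; 0.0045 0.045 -0.0045 0 0 -6 0.5; 0 0.045 -0.0045 0 0 -6 0.5; -0.005 0.045 -0.0045 0 0 -6 0.5; 0 0 0 0 0 0 0.5; 0 0 0 0 0 0 0.5")

```text
clock: 59.5
ee_pos: [429.9, -248.7, 271.3]
tcp_rot: [-3.139, -0.127, 0.004]
ft_force: [-0.3, -0.5, -0.6]
finger_gap: 0.503
```

```bash
python3 snap.py top t25; python3 - <<'E'
import cv2
im=cv2.imread("pics/t25.png")[170:300,235:370];cv2.imwrite("pics/t25c.png",cv2.resize(im,None,fx=4.5,fy=4.5,interpolation=cv2.INTER_CUBIC))
E
```

```text
t59.55 p [ 430.1 -248.4  271.5] psi -85.3 z [-0.003  0.    -1.   ] q [ 0.4   0.13  0.06  1.84 -0.01  1.18 -1.02] F [-0.9  0.5 -0.6] gap 0.499
```

View pics/t25.png

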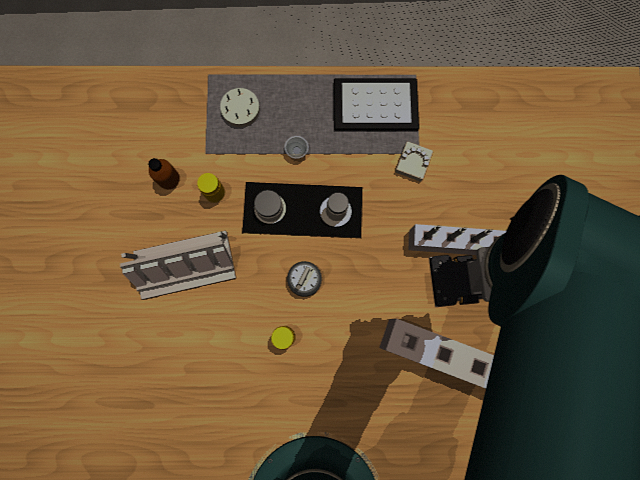

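View pics/t25c.png

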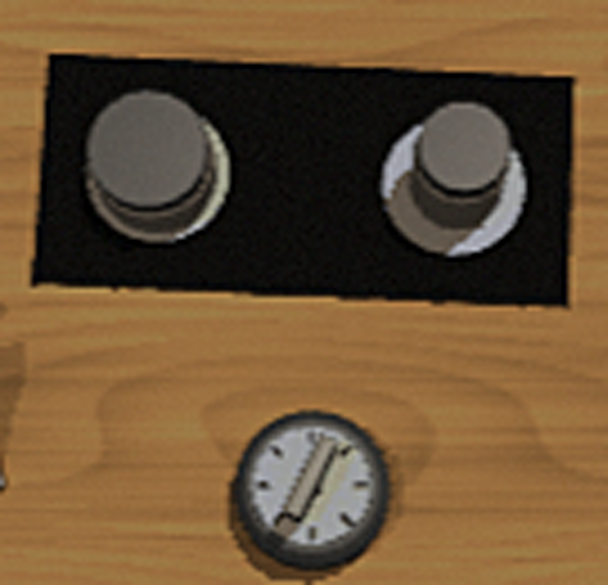

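```bash
python3 - <<'E'
from plan import *
import pickle
T=pickle.load(open("t25.pkl","rb"))
for n,u,v,z in [("squat",148,150,52),("tall",462,147,76),("squat start",463,156,52),("tall start",155,137,76)]: print(n,onz(T,(u+.5)/4.5-.5+235,(v+.5)/4.5-.5+170,z).round(1))
E
```

```text
squat [626.5  98.   52. ]
tall [621.4 -52.4  76. ]
squat start [623.4 -54.3  52. ]
tall start [626.4  92.4  76. ]
```

The squat jar is at (626.5, 98.0) against its mark at (628.5, 98.1). The tall jar is at (621.4, −52.4) against its mark at (621.7, −52.2). Everything is in place, so I'll hand in.

```bash
python3 -c "
from rig import ticket
print(ticket.sign_off())"
```

```text
the job is handed in; nothing more can be done
None
```

The bench is set up as asked, and I handed the job in at about 60 s of the 210 s allowed; the sign-off gives no verdict.

- **Jars:** I swapped the tall and squat jars by way of a free spot on the table. The last top view put both upright and within about 2 mm of the mark centres. The squat jar was never seen knocked aside.
- **Instruments:** All four went from the rest into the smaller white holder (about 205 × 46 mm), one to a well, handle end down. The first matched the fully seated height in the side view. I compared the others to it by eye, and all four stand level.
- **Timer:** I wound the key last, clockwise about 185° (3.24 rad) in a single grip, in small steps rather than by re-gripping. It reached the stop: the torque rose from 0.1 to 0.6 N m and the key stayed put while the gripper turned a few degrees further. It held its position after release.
- **Left alone:** The cast, flask, dish and look-alikes are where they started. At hand-in the arm was clear of everything.

One check disagreed: the top and wrist cameras put the timer axis about 4 mm apart. I looked again close up and used the wrist reading. No check failed.

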